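# Pack the kit case and hasp it shut

## Robot

A 6-joint arm with a two-finger parallel gripper is mounted at the origin on a cart in front of the work surface, level with it; the furniture and walls round the work are solid. World frame = base frame: x ahead of the robot, y to its left, z up, the work surface at z = 0. Lengths are in mm, angles in rad, forces in N, time in s.
With the tool pointing down it reaches from about 275 to 1000 mm from the base axis. Payload 8.4 kg.
Tool frame: the origin (TCP) lies at the very end of the fingers, on their centre line; the grasp point (between the pads) lies 19 mm behind it; z points along the fingers, y is the direction in which the jaws open and shut (so a half turn about z gives the same grasp; the last joint's range is limited). The gripper opens to 85 mm and grips with 20 to 120 N. Pads are 22 mm wide; open, the fingers measure 114 mm over their backs; the gripper's body (76 mm by 85 mm) begins 54 mm behind the grasp point. The pads swing forward as they close: fully open they stand 13 mm farther back than shut.
Start: joints at [1.147, 0.353, 1.633, -0, 1.155, -0.002], TCP at [255.876, 570.224, 231.281] pointing down, gripper open.
Joint ranges: [-2.63, 2.63], [-0.92, 2.1], [0.06, 2.66], [-1.3, 4.44], [0, 2.69], [-3.02, 3.02]. Speed limits (rad/s): [2.22, 2.22, 2.79, 3.14, 3.14, 3.14].

## Interface

Orientations are given as [roll, pitch, yaw] about the fixed x, y, z axes, in that order (R = Rz(yaw) Ry(pitch) Rx(roll)).
In Python, from rig import sense, grab_frame, get_calibration, sign_off, boxes_of, trace gives the robot as it stands.
- The arm moves only by the tool servo_tool, never from a script. Its argument "rows" is a list of rows, each a list of 3 entries, a list of its own where there are three numbers: the finger opening in mm, from 0 to 85.4, then the shift along the tool's x, y, z in mm, then the turn, a rotation vector about the tool's x, y, z in degrees. A call has 1 to 8 rows; each row shifts and turns the commanded pose from where the row before left it, along the tool's axes as they then stand; what a row does not reach is not made up. A row lasts 1/8 s, in which the tool goes at most 62.5 mm and 10.7 degrees, less where a joint would pass 70% of its speed; a pose out of reach is approached as far as the arm can. A call is refused whole if a number of a shift passes 62.5 or a number of a turn 10.7, either way. A call with a gripper value outside its range is refused whole. The fingers move at their own pace and stop on an object; "force" is the grip in N (left out, the last holds). Time passes only in rows, so rows that do not move let the fingers close. It gives the time, the measured TCP pose, the force and the opening at its end, in the units of the state.
- sense(): the state, without advancing time (a new reading comes with each control period).
- grab_frame(name): name is "scene" or "top" or "wrist"; returns the picture (420x560x3 uint8, blue, green, red); there is no depth.
- get_calibration(name): a dict with "intrinsics" (3x3 intrinsics, pixels), "k1" (the pictures are not rectified: a ray, as slopes to the right and down, at radius r is drawn at 1 + k1 r^2 times it, then the intrinsics apply), "world_to_cam" (4x4, takes a point from world to camera coordinates). Camera axes: x right, y down, z forward; pixel columns grow to the right and rows downward; lengths in mm; the calibration is good to about 2 mm. A picture is of the moment at which its call begins: read the wrist's pose just before it. get_calibration takes no time and is no camera call; for the wrist camera it gives the pose at the moment of the call.
- sign_off(): hands the job in, once; it reports no verdict.
Trained networks look in the newest picture that a camera, given by its name, has taken for a name from the list of things; names that differ only in an ending like _2 or _b are one class to them, and where a whole thing is asked for, a point or a joint stands for the part that bears it (a point fixed in the world has none). Each returns a list of dicts, best first, with "conf" (0 to 1); they miss things now and then, are a little off and sometimes report something else, mostly with a low value. They report only what shows in the picture. A call takes as long as a camera call.
- boxes_of(camera, thing): "centre" ([x, y, z] in mm, in the coordinates of the camera as it stood for that picture, good to about 4 mm: the middle of the surface that is visible of it).
- trace(camera, thing): "mask" (420x560 bool, what is visible of it).
The state is a dict: "clock": time; "qpos": joint angles; "qvel": joint speeds; "joint_efforts": joint torques, N m; "eef_pos": TCP position; "tcp_rot": TCP orientation; "contact_force": force on the tool from outside, world axes, zero at the start; "wrist_torque": the same for the moment, N m; "opening": opening from 0.0 (shut) to 1.0 (fully open).
Only numpy, scipy, OpenCV 4.12 (cv2) and the standard library are available. Lean on these libraries where they do the work, as an engineer would, in place of code of your own. Each camera call takes 0.05 s, during which the arm holds its last target. There are 200 camera calls.

## Task

Pack the grey kit case for the next job: swing its hasp off the catch until it leans well over to the front, raise the lid until it stands about upright, and stand every film-cement jar and every loupe from behind the torch and the pen organiser (not those at the bench's far edge, out of reach) upright on the bottom of a bore in the case, one to a bore, any bore. Then close the lid fully and swing the hasp fully down over the catch again. The lid must never be moved while the hasp lies over it, and the other things on the bench stay where they are.

Things in the scene. Friction and masses are not known exactly. Their poses are not given: they have to be found in the camera images.
- kit_case: Grey steel case, fixed to the bench. Origin: centre of its underside; z up, -x its front (hasp and lid grip bar), +x its back (lid hinge), y along its length. Lower shell 140 (x) x 180 (y) x 48 mm high, walls 4 mm. A black insert inside, top 34 mm above the bench, has three bores in a row along y (y = -54, 0, 54 mm, x = 0). Lid shut: 86.5 mm high
- bore_1 (a point): Centre of the bottom of bore 1, 8 mm above the bench and 26 mm below the insert's top; round, 44.5 mm across, 2.5 mm chamfer; bores are numbered from the case's -y end. Its axes are those of the case
- bore_2 (a point): Centre of the bottom of bore 2, 8 mm above the bench and 26 mm below the insert's top; round, 44.5 mm across, 2.5 mm chamfer; bores are numbered from the case's -y end. Its axes are those of the case
- bore_3 (a point): Centre of the bottom of bore 3, 8 mm above the bench and 26 mm below the insert's top; round, 44.5 mm across, 2.5 mm chamfer; bores are numbered from the case's -y end. Its axes are those of the case
- lamp_neck (a point): An obstacle: a point on the bench below the bent neck of the desk lamp (fixed, 30 mm thick, up to 0.6 m high). The neck strays from the upright through this point by up to 80 mm, to the right (-y) and far side only. Coming from the right, pass it on the robot's side, within 0.38 m of the base axis; all the work lies to the left of it
- hasp (a joint): Hasp angle (rad): 0 = leaf flat on the lid, its slot over the catch; grows as the leaf swings up (1.57 = upright) and over to the front, stop at 2.6. Stiff hinge (0.05 N m): it stays where it is left. Swung off beyond 1.8, fully down below 0.08
- hasp_hinge (a point): Hasp hinge axis (along the case's y), at x = -79, y = 62, z = 90.5 mm of the case, on a fixed steel bracket at the case's front. Axes turn with the leaf
- hasp_grip (a point): Middle of the hasp's cross bar: steel, 12 mm thick, 30 mm long along the case's y, at the leaf's free end, 66 mm from the hinge and 14 mm above the leaf's plane (leaf 40 mm wide, 3.5 thick, ends 54 mm from the hinge; then a 12 mm neck). Hasp down: 18 mm above the lid's top. Pinched on its ends, fingers closing along case y, it can turn between vertical fingers
- catch (a point): The catch: steel staple on the lid's top, 21 mm long in y, 20 mm high, 34 mm from the hasp hinge; this point is 10 mm above the lid's top. The closed leaf's slot lies round it
- case_lid (a joint): Lid angle (rad): 0 = shut, grows as it is raised, stop at 1.7. Stiff hinge (0.32 N m; lid 0.3 kg): it stays where it is left. It counts as raised beyond 1.3, shut below 0.05
- lid_hinge (a point): Lid hinge axis (along the case's y), at x = 70, y = 0, z = 48.5 mm of the case. Lid: hollow shell 140 x 180 x 38 mm, walls 4 mm. Axes turn with the lid
- lid_grip (a point): Middle of the lid's grip bar: steel, 12 mm thick, 30 mm long along the case's y, on a 12 mm neck 26 mm in front of the lid's front face. Lid shut: at x = -96, y = -32, z = 66.5 mm of the case, 166 mm in front of the lid hinge. Pinched on its ends, fingers closing along case y, it can turn between vertical fingers
- jar_1: Film-cement jar with a red cap, 41 mm across, 64 mm high, 0.11 kg, standing on the bench behind the torch or the organiser; the body ends 45 mm up, above it the cap, 29 mm across, from 46 to 64 mm. Origin: centre of its underside, z up
- loupe_1: Stand loupe, 43 mm over its rim, 50 mm high, 0.06 kg; its solid part is a cylinder 40 mm across. Origin: centre of its underside, z up (it stands on its clear foot, black barrel up)
- eraser: Bystander: white and blue eraser, 19x42x11 mm. Origin: centre of its underside
- blade_box: Bystander: small flat blue box, 26x46x9 mm. Origin: centre of its underside
- red_tape: Bystander: roll of red tape, 62 mm across, 12 mm high. Origin: centre of its underside
- frame_counter: Bystander: grey frame counter, 50x66x29 mm. Origin: centre of its underside
- steel_reel: Bystander: steel film reel lying flat, 199 mm across, 21 mm high. Origin: centre of its underside
- jar_2: Film-cement jar with a red cap, 41 mm across, 64 mm high, 0.11 kg, standing on the bench behind the torch or the organiser; the body ends 45 mm up, above it the cap, 29 mm across, from 46 to 64 mm. Origin: centre of its underside, z up
- loupe_2: Stand loupe, 43 mm over its rim, 50 mm high, 0.06 kg; its solid part is a cylinder 40 mm across. Origin: centre of its underside, z up (it stands on its clear foot, black barrel up)

How it is judged:
By the outcome, as a careful person would: the job done as asked, in the order asked, and still so for the second after the job is handed in, with the robot touching nothing.
Of jar_1, jar_2, loupe_1, loupe_2 only 2 to 3 are there at a start; the rules pass over those that are not, and their reading is None.
At some moment in a run one of jar_1, jar_2, loupe_1, loupe_2 may be knocked a few centimetres aside while the robot is not near it.
It also fails if it takes over 210 s, if anything falls off the work surface, if the arm or the gripper's body presses on something with over 40 N, if the wrist force passes 120 N, or if a joint passes its speed limit or range.

## Working session

There is one attempt and no reset: what is moved stays moved. The work goes in short steps, Python scripts to look and compute and a tool call to move; the robot and the scene stay as the last step left them, time stands still between calls to the robot, and variables do not carry over. Pictures are saved under pics/ and viewed, about 12 in all and at most 16, crops included, and the job is handed in when it is done.

Besides the shell and the picture viewer there is one more tool, called after "Call:" as name(argument=value, ...), one argument or row to a line, values as JSON. servo_tool: Moves the arm, as the interface text tells. Its arguments: {"type":"object","properties":{"rows":{"type":"array","items":{"type":"array"}},"force":{"type":"number"}},"required":["rows"]}

```bash
ls; mkdir -p pics
cat > h.py <<'E'
import numpy as np, cv2
from rig import *
from scipy.spatial.transform import Rotation as Ro
def cam2w(c,p):
    T=np.linalg.inv(c["world_to_cam"]); return (T@np.r_[p,1])[:3]
def find(cam,thing,n=4,grab=False):
    c=get_calibration(cam)
    if grab: grab_frame(cam)
    return [(round(d["conf"],2),cam2w(c,d["centre"]).round(0).tolist()) for d in boxes_of(cam,thing)[:n]]
def st():
    s=sense(); print({k:np.round(s[k],3).tolist() for k in ("clock","qpos","eef_pos","tcp_rot","contact_force","opening")})
E
python3 - <<'E'
from h import *
st()
a=np.array(grab_frame("scene"));b=np.array(grab_frame("top"));
cv2.imwrite("pics/a.png",a);cv2.imwrite("pics/b.png",b);cv2.imwrite("pics/w.png",np.array(grab_frame("wrist")))
for t in ["kit_case","hasp","hasp_grip","catch","lid_grip","case_lid","jar_1","loupe_1","lamp_neck"]:
    for c in ["scene","top"]:
        print(c,t,find(c,t))
for c in ["scene","top"]:
    k=get_calibration(c);print(c,np.linalg.inv(k["world_to_cam"]).round(2).tolist(),k["intrinsics"],k["k1"])
E
```

```text
pics
{'clock': 0.0, 'qpos': [1.147, 0.354, 1.634, -0.0, 1.155, -0.002], 'eef_pos': [255.677, 569.776, 230.542], 'tcp_rot': [-3.14, 0.0, 2.72], 'contact_force': [0.061, -0.058, 0.901], 'opening': 0.999}
scene kit_case [(0.78, [500.0, 353.0, 87.0]), (0.57, [522.0, 350.0, 92.0])]
top kit_case [(0.72, [512.0, 360.0, 90.0])]
scene hasp []
top hasp [(0.71, [441.0, 410.0, 92.0])]
scene hasp_grip []
top hasp_grip [(0.67, [440.0, 401.0, 94.0])]
scene catch [(0.61, [521.0, 346.0, 93.0])]
top catch [(0.57, [521.0, 355.0, 78.0])]
scene lid_grip [(0.65, [521.0, 348.0, 86.0])]
top lid_grip [(0.41, [635.0, 57.0, 44.0]), (0.28, [441.0, 570.0, 11.0])]
scene case_lid []
top case_lid [(0.89, [519.0, 354.0, 88.0]), (0.23, [444.0, 401.0, 96.0])]
scene jar_1 [(0.57, [634.0, 39.0, 41.0]), (0.51, [564.0, 198.0, 41.0])]
top jar_1 [(0.71, [440.0, 569.0, 12.0]), (0.52, [567.0, 204.0, 56.0])]
scene loupe_1 []
top loupe_1 [(0.67, [523.0, 355.0, 85.0]), (0.61, [624.0, 117.0, 45.0])]Traceback (most recent call last):
  File "<stdin>", line 7, in <module>
  File "h.py", line 9, in find
    return [(round(d["conf"],2),cam2w(c,d["centre"]).round(0).tolist()) for d in boxes_of(cam,thing)[:n]]
                                                                                 ~~~~~~~~^^^^^^^^^^^
ValueError: it knows: blade_box, bore, case_lid, catch, eraser, frame_counter, hasp, hasp_grip, hasp_hinge, jar, kit_case, lid_grip, lid_hinge, loupe, red_tape, steel_reel
```

```bash
python3 -c "
import cv2,numpy as np
a=cv2.imread('pics/a.png');b=cv2.imread('pics/b.png')
cv2.imwrite('pics/ab.png',cv2.resize(np.vstack([a,b]),None,fx=.71,fy=.71))"
```

```text
(no output)
```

View pics/a.png

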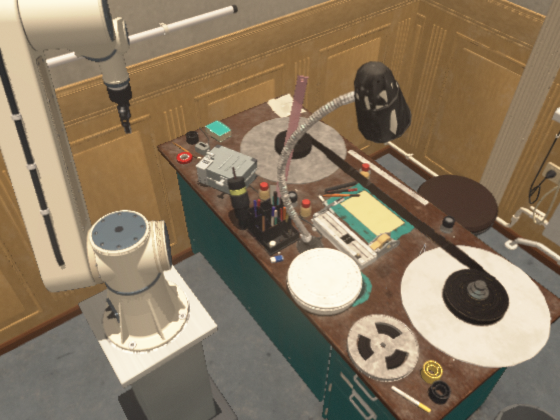

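View pics/b.png

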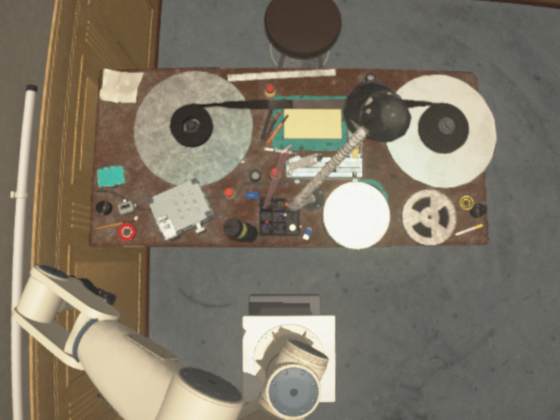

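The case sits at about px (182,210) in the top view. Red-capped jars are at (229,192) and (274,173), with a dark loupe at (255,176). The torch (240,228) and organiser (280,218) are in front of them, the lamp neck starts at (297,205), and a pink strip rises from the organiser.

```bash
cat >> h.py <<'E'
def ray(c,u,v):
    K=np.array(c["intrinsics"]);d=np.array([(u-K[0,2])/K[0,0],(v-K[1,2])/K[1,1]]);x=d.copy()
    for _ in range(30): x=d/(1+c["k1"]*(x@x))
    T=np.linalg.inv(c["world_to_cam"]);r=T[:3,:3]@np.r_[x,1];return T[:3,3],r/np.linalg.norm(r)
def atz(c,u,v,z):
    o,r=ray(c,u,v);return o+r*(z-o[2])/r[2]
def proj(c,P):
    P=np.atleast_2d(P);W=np.array(c["world_to_cam"]);q=P@W[:3,:3].T+W[:3,3];s=q[:,:2]/q[:,2:];s=s*(1+c["k1"]*(s**2).sum(1,keepdims=True))
    K=np.array(c["intrinsics"]);return s@K[:2,:2].T+K[:2,2]
def tri(obs):
    A=np.zeros((3,3));b=np.zeros(3)
    for c,u,v in obs:
        o,r=ray(c,u,v);M=np.eye(3)-np.outer(r,r);A+=M;b+=M@o
    p=np.linalg.solve(A,b);return p,[np.linalg.norm((np.eye(3)-np.outer(ray(c,u,v)[1],ray(c,u,v)[1]))@(p-ray(c,u,v)[0])) for c,u,v in obs]
E
python3 - <<'E'
from h import *
for c in ["scene","top","wrist"]:
    k=get_calibration(c);print(c,np.linalg.inv(k["world_to_cam"]).round(2).tolist(),np.round(k["intrinsics"],1).tolist(),k["k1"])
t=get_calibration("top");s=get_calibration("scene")
print("jar caps z64",atz(t,229,192,64).round(),atz(t,274,173,64).round(),"loupe z50",atz(t,255,176,50).round(),"lampbase",atz(t,297,206,0).round())
a=cv2.imread("pics/a.png");b=cv2.imread("pics/b.png");w=cv2.imread("pics/w.png")
A=cv2.resize(a[140:260,170:330],None,fx=2.5,fy=2.5,interpolation=3);B=cv2.resize(b[140:260,140:310],None,fx=2.35,fy=2.5,interpolation=3)[:,:400]
W=cv2.resize(w,(400,300))
o=np.zeros((600,800,3),np.uint8);o[:300,:400]=A;o[:300,400:400+B.shape[1]]=B;o[300:,:400]=W
cv2.imwrite("pics/c.png",o)
E
```

```text
scene [[0.8, -0.42, 0.42, -181.61], [-0.59, -0.58, 0.56, -920.23], [0.01, -0.7, -0.71, 1323.06], [0.0, 0.0, 0.0, 1.0]] [[508.2, 0.0, 282.9], [0.0, 508.2, 206.7], [0.0, 0.0, 1.0]] 0.05856655024856426
top [[-0.0, -0.99, 0.11, 344.18], [-1.0, 0.0, -0.01, 47.07], [0.01, -0.11, -0.99, 1523.11], [0.0, 0.0, 0.0, 1.0]] [[435.5, 0.0, 279.8], [0.0, 435.5, 209.1], [0.0, 0.0, 1.0]] -0.13461717674288232
wrist [[0.41, 0.87, 0.28, 186.45], [0.91, -0.39, -0.12, 601.91], [0.0, 0.3, -0.95, 374.47], [0.0, 0.0, 0.0, 1.0]] [[374.2, 0.0, 281.8], [0.0, 374.2, 209.0], [0.0, 0.0, 1.0]] -0.03618724282663424
jar caps z64 [570. 203.  64.] [635.  50.  64.] loupe z50 [627. 116.  50.] lampbase [530. -30.   0.]
```

View pics/c.png

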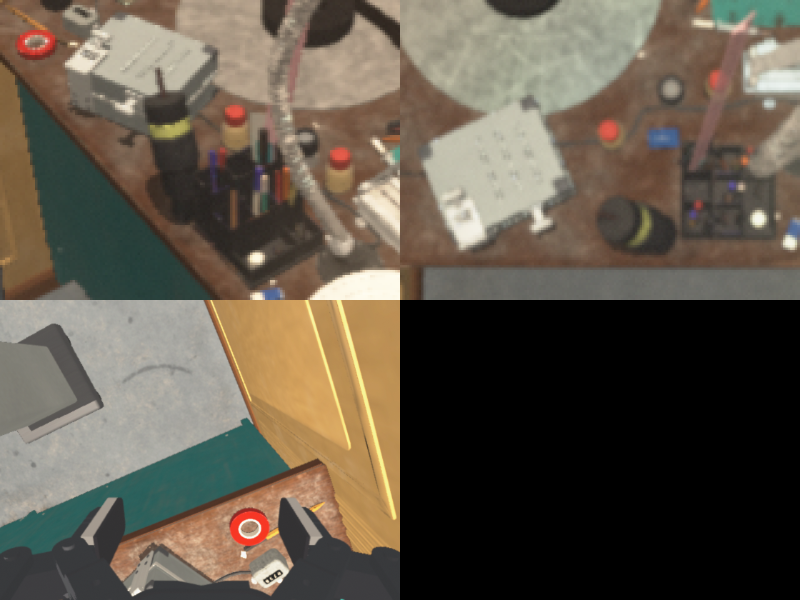

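The wrist view shows the bench edge only. The case is turned by about +28°, with its hasp at the front-left and its grip bar at the front-right towards the torch. I'm moving the wrist camera over the case.

Call:
servo_tool(
  rows=[
    [85, [-53, -15, -12], [0, 0, 0]],
    [85, [-53, -15, -12], [0, 0, 0]],
    [85, [-53, -15, -12], [0, 0, 0]],
    [85, [-53, -15, -12], [0, 0, 0]],
    [85, [-53, -15, -12], [0, 0, 0]],
    [85, [-53, -15, -12], [0, 0, 0]],
  ],
)

```text
clock: 1.7
eef_pos: [510.4, 356.6, 303.9]
tcp_rot: [3.141, 0.0, 2.72]
contact_force: [0.9, 1.0, 0.4]
opening: 0.996
```

Call:
servo_tool(
  rows=[
    [85, [0, 0, 0], [0, 0, -10.5]],
    [85, [0, 0, 0], [0, 0, -10.5]],
    [85, [0, 0, 0], [0, 0, -10.5]],
    [85, [0, 0, 0], [0, 0, -10.5]],
    [85, [0, 0, 0], [0, 0, -10.5]],
    [85, [0, 0, 0], [0, 0, 0]],
    [85, [0, 0, 0], [0, 0, 0]],
  ],
)

```text
clock: 2.58
eef_pos: [509.2, 357.9, 303.3]
tcp_rot: [3.142, 0.0, -2.651]
contact_force: [-0.3, -1.5, -0.6]
opening: 0.994
```

Run:
```python
from h import *
import pickle
st()
c=get_calibration("wrist");w=np.array(grab_frame("wrist"));cv2.imwrite("pics/w1.png",w);pickle.dump(c,open("c1.pkl","wb"))
for t in ["kit_case","hasp","hasp_grip","hasp_hinge","catch","lid_grip","lid_hinge","case_lid","jar","loupe"]: print(t,find("wrist",t,3))
s=get_calibration("scene");t=get_calibration("top")
print("ruler tip",tri([(t,290,148),(s,303,76)]))
cv2.imwrite("pics/w1b.png",cv2.resize(w,(800,600),interpolation=3))
```

```text
{'clock': 2.575, 'qpos': [0.61, 0.291, 1.558, 0.0, 1.292, -1.451], 'eef_pos': [509.158, 357.939, 303.277], 'tcp_rot': [3.142, 0.0, -2.651], 'contact_force': [-0.266, -1.474, -0.594], 'opening': 0.994}
kit_case [(0.55, [509.0, 370.0, 83.0])]
hasp [(0.56, [452.0, 409.0, 95.0])]
hasp_grip [(0.91, [448.0, 409.0, 90.0])]
hasp_hinge [(0.92, [451.0, 404.0, 92.0])]
catch [(0.94, [513.0, 357.0, 85.0])]
lid_grip [(0.95, [514.0, 359.0, 89.0])]
lid_hinge [(0.72, [516.0, 355.0, 89.0])]
case_lid [(0.62, [516.0, 353.0, 86.0])]
jar [(0.77, [570.0, 209.0, 52.0]), (0.59, [638.0, 65.0, 16.0]), (0.17, [510.0, 366.0, 86.0])]
loupe [(0.66, [628.0, 128.0, 43.0]), (0.59, [448.0, 403.0, 94.0])]
ruler tip (array([584.17624367,  14.5946151 , 595.87127772]), [np.float64(0.6288326128637622), np.float64(0.6288326128636935)])
```

View pics/w1b.png

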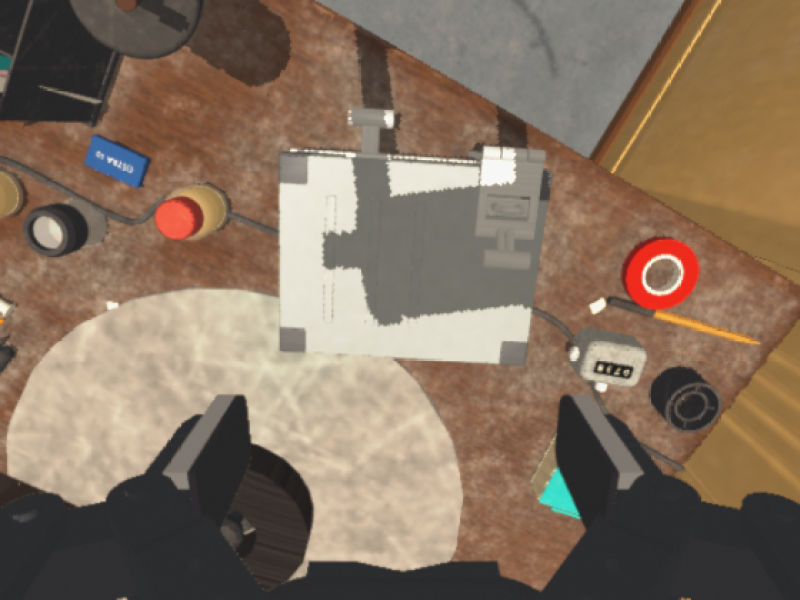

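The wrist view (800x600 px) shows the shut case with lid corners near (281,152), (549,160), (527,363) and (280,350). The grip bar is at (372,117), the hasp bar at (507,258) and the catch at (508,208). To the left are jar_1's cap (180,218), the loupe (52,230) and part of jar_2 (0,195), plus the blue blade box and the torch head (135,20).

Run:
```python
from h import *
import pickle
from scipy.optimize import least_squares
c=pickle.load(open("c1.pkl","rb"));k=1/1.4286
P=lambda u,v:(u*k,v*k)
obs=[((-96,-47,66.5),P(350,117)),((-96,-17,66.5),P(396,117)),((-13,47,104.5),P(484,258)),((-13,77,104.5),P(531,260)),((70,-90,86.5),P(280,350)),((70,90,86.5),P(527,363)),((-70,-90,86.5),P(280,152))]
f=lambda p:np.r_[(lambda W:(proj(c,W)-np.array([o[1] for o in obs])).ravel())(np.array([[p[0]+np.cos(p[2])*X[0]-np.sin(p[2])*X[1],p[1]+np.sin(p[2])*X[0]+np.cos(p[2])*X[1],X[2]] for X,_ in obs]))]
r=least_squares(f,[510,357,.49],loss="soft_l1");print(r.x.round(3),f(r.x).round(1).reshape(-1,2).tolist())
s=get_calibration("scene");t=get_calibration("top")
print("strip base",tri([(t,265.5,206),(s,277,200)]))
for n,u,v,z in [("jar1 cap",178,218,64),("loupe top",54,229,50),("torch head?",130,15,150),("blade",118,160,9),("jar2 body?",0,192,40)]: print(n,atz(c,u*k,v*k,z).round())
for n,u,v,z in [("torch top",233,222,150)]: print(n,atz(t,u,v,z).round())
print("torch tri",tri([(t,232,225),(s,236,183)]), tri([(t,229,192),(s,264,185),(c,178*k,218*k)]),tri([(t,274,173),(s,306,202)]),tri([(t,255,175.5),(s,292,196),(c,54*k,229*k)]))
```

```text
[5.18366e+02 3.68943e+02 4.27000e-01] [[0.5, -1.1], [-0.6, 1.0], [0.2, -1.0], [-1.0, -0.4], [1.0, 0.1], [-0.6, 1.0], [0.5, 0.2]]
strip base (array([525.31507172,  72.50533538, 114.82999153]), [np.float64(11.097701731695125), np.float64(11.097701731694988)])
jar1 cap [572. 207.  64.]
loupe top [629. 121.  50.]
torch head? [457. 173. 150.]
blade [569. 130.   9.]
jar2 body? [626.  70.  40.]
torch top [460. 180. 150.]
torch tri (array([449.73225625, 183.47699914, 153.12315219]), [np.float64(1.1393137895443781), np.float64(1.139313789544443)]) (array([573.30138234, 204.26562475,  58.78312474]), [np.float64(2.693650842249893), np.float64(2.562625474888002), np.float64(1.3240585201253374)]) (array([640.94004455,  47.86994179,  57.98453914]), [np.float64(5.221092852655332), np.float64(5.221092852655461)]) (array([634.0026604 , 115.42695045,  38.78311807]), [np.float64(2.71793386742818), np.float64(2.631959362761563), np.float64(0.3417461809388069)])
```

Call:
servo_tool(
  rows=[
    [60, [0, 17, 40], [0, 0, 3.6]],
    [60, [0, 17, 40], [0, 0, 0]],
    [60, [0, 17, 40], [0, 0, 0]],
    [60, [0, 17, 40], [0, 0, 0]],
    [60, [0, 0, 0], [0, 0, 0]],
    [60, [0, 0, 0], [0, 0, 0]],
  ],
)

```text
clock: 3.88
eef_pos: [480.5, 419.4, 144.5]
tcp_rot: [3.141, 0.001, -2.71]
contact_force: [-0.4, 0.6, 0.1]
opening: 0.705
```

```bash
cat >> h.py <<'E'
CASE=np.array([518.4,368.9,.427])
def cw(p,C=None):
    C=CASE if C is None else C;co,si=np.cos(C[2]),np.sin(C[2]);return np.array([C[0]+co*p[0]-si*p[1],C[1]+si*p[0]+co*p[1],p[2]])
def wc(p,C=None):
    C=CASE if C is None else C;co,si=np.cos(C[2]),np.sin(C[2]);d=np.array(p)[:2]-C[:2];return np.array([co*d[0]+si*d[1],-si*d[0]+co*d[1],p[2]])
def shot(name,marks=()):
    c=get_calibration("wrist");w=np.array(grab_frame("wrist"));cv2.imwrite("pics/%s.png"%name,w)
    for m in marks:
        q=proj(c,m)[0]; cv2.drawMarker(w,(int(round(q[0])),int(round(q[1]))),(255,0,255),cv2.MARKER_CROSS,8,1)
    cv2.imwrite("pics/%sb.png"%name,cv2.resize(w,(800,600),interpolation=3));return c
E
python3 - <<'E'
from h import *
st();c=shot("w2",[cw(p) for p in [(-13,47,104.5),(-13,77,104.5),(-79,62,90.5),(-45,62,106.5),(-96,-47,66.5),(-96,-17,66.5)]])
import pickle;pickle.dump(c,open("c2.pkl","wb"))
E
```

```text
{'clock': 3.875, 'qpos': [0.715, 0.461, 1.679, -0.0, 1.0, -1.287], 'eef_pos': [480.514, 419.375, 144.528], 'tcp_rot': [3.141, 0.001, -2.71], 'contact_force': [-0.425, 0.602, 0.137], 'opening': 0.705}
```

View pics/w2b.png

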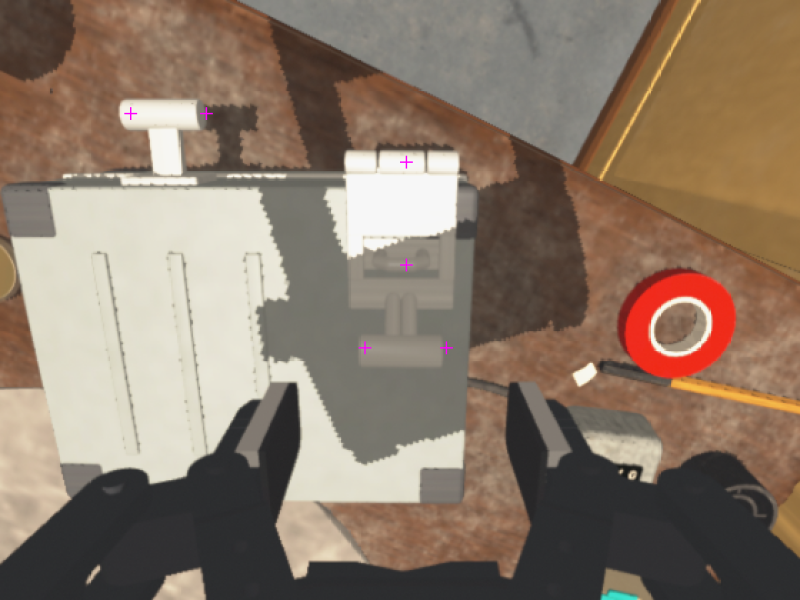

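The view shows the hasp bar ends at (360,351) and (442,351), and the lid bar ends at (121,114) and (205,114). That is about 4 px left of my marks, so I'm shifting the case estimate about 1.6 mm along -y. Next I descend and pinch the hasp bar.

Call:
servo_tool(
  rows=[
    [60, [-1.3, -1.3, 20], [0, 0, 0]],
    [60, [0, 0, 20], [0, 0, 0]],
    [60, [0, 0, 11.5], [0, 0, 0]],
    [60, [0, 0, 0], [0, 0, 0]],
    [20, [0, 0, 0], [0, 0, 0]],
    [20, [0, 0, 0], [0, 0, 0]],
    [20, [0, 0, 0], [0, 0, 0]],
    [20, [0, 0, 0], [0, 0, 0]],
  ],
  force=30,
)

```text
clock: 4.92
eef_pos: [481.8, 419.0, 92.3]
tcp_rot: [3.141, 0.001, -2.71]
contact_force: [0.5, 1.0, 1.1]
opening: 0.342
```

Call:
servo_tool(
  rows=[
    [20, [6.4, 0, -17.7], [0, 0, 0]],
    [20, [11.1, 0, -15.2], [0, 0, 0]],
    [20, [14.9, 0, -11.6], [0, 0, 0]],
    [20, [17.5, 0, -7], [0, 0, 0]],
    [20, [18.7, 0, -1.9], [0, 0, 0]],
    [20, [18.5, 0, 3.3], [0, 0, 0]],
    [20, [16.9, 0, 8.3], [0, 0, 0]],
    [20, [13.9, 0, 12.7], [0, 0, 0]],
  ],
)

```text
clock: 5.92
eef_pos: [373.8, 369.9, 123.1]
tcp_rot: [3.14, 0.003, -2.71]
contact_force: [-3.8, 4.9, 6.9]
opening: 0.34
```

Call:
servo_tool(
  rows=[
    [20, [0, 0, 0], [0, 0, 0]],
    [20, [0, 0, 0], [0, 0, 0]],
    [55, [0, 0, 0], [0, 0, 0]],
    [55, [0, 0, 0], [0, 0, 0]],
    [55, [0, 0, -20], [0, 0, 0]],
    [55, [0, 0, -40], [0, 0, 0]],
    [55, [0, 0, 0], [0, 0, 0]],
  ],
)

```text
clock: 6.8
eef_pos: [375.8, 370.2, 183.6]
tcp_rot: [3.14, 0.005, -2.71]
contact_force: [-0.0, 0.7, 1.1]
opening: 0.644
```

```bash
sed -i 's/^CASE=.*/CASE=np.array([519.7,367.7,.427])/' h.py
python3 - <<'E'
from h import *
st();print(wc(sense()["eef_pos"]))
th=2.24;hb=lambda th,y:cw((-79+66*np.cos(th)-14*np.sin(th),y,90.5+66*np.sin(th)+14*np.cos(th)))
c=shot("w3",[hb(2.24,47),hb(2.24,77),hb(1.9,62),cw((-96,-47,66.5)),cw((-96,-17,66.5))])
E
```

```text
{'clock': 6.8, 'qpos': [0.775, 0.254, 1.891, -0.001, 0.992, -1.227], 'eef_pos': [375.767, 370.156, 183.572], 'tcp_rot': [3.14, 0.005, -2.71], 'contact_force': [-0.013, 0.726, 1.14], 'opening': 0.644}
[-129.99299309   61.84392524  183.57181399]
```

View pics/w3b.png

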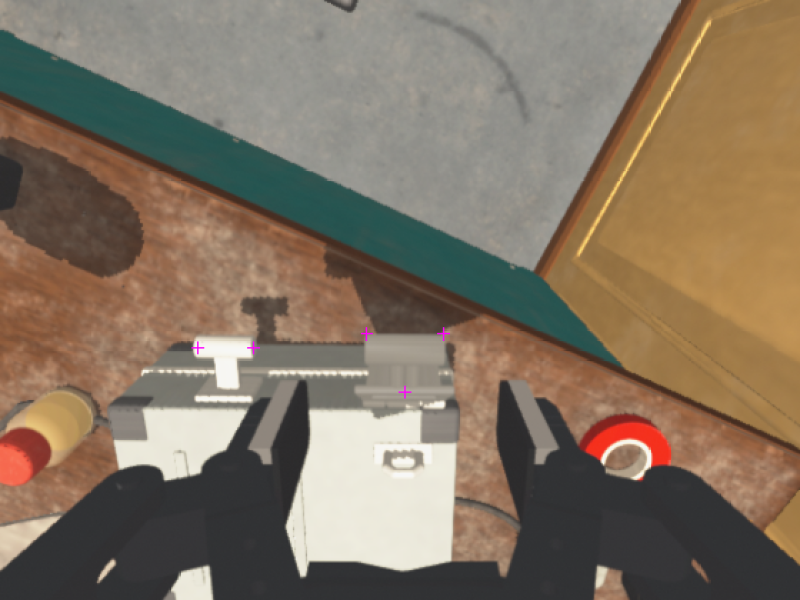

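The hasp leans at about 2.15 rad, with its bar at (404,348), and the catch is free at (403,460). The lid bar spans (194..256, 348), right on my marks. Next I pinch the lid bar.

Call:
servo_tool(
  rows=[
    [55, [-17, -47, 0], [0, 0, 0]],
    [55, [-17, -46.8, 0], [0, 0, 0]],
    [55, [0, 0, 45], [0, 0, 0]],
    [55, [0, 0, 45], [0, 0, 0]],
    [55, [0, 0, 41], [0, 0, 0]],
    [55, [0, 0, 0], [0, 0, 0]],
    [55, [0, 0, 0], [0, 0, 0]],
  ],
)

```text
clock: 7.72
eef_pos: [444.7, 298.3, 50.4]
tcp_rot: [-3.141, -0.0, -2.71]
contact_force: [1.2, 0.2, 0.6]
opening: 0.644
```

Call:
servo_tool(
  rows=[
    [15, [0, 0, 0], [0, 0, 0]],
    [15, [0, 0, 0], [0, 0, 0]],
    [15, [0, 0, 0], [0, 0, 0]],
    [15, [0, 0, 0], [0, 0, 0]],
  ],
  force=50,
)

```text
clock: 8.22
eef_pos: [445.3, 299.3, 51.6]
tcp_rot: [3.141, 0.003, -2.71]
contact_force: [-2.7, 1.5, 4.9]
opening: 0.332
```

Run:
```python
from h import *
st();print(wc(sense()["eef_pos"]).round(1), sense()["opening"]*85.4)
R=np.hypot(166,18);a0=np.arctan2(18,166)
th=np.linspace(0,1.55,17);x=-R*np.cos(th+a0);z=R*np.sin(th+a0)
print(np.c_[th[1:],-np.diff(x),-np.diff(z)].round(1).tolist())
```

```text
{'clock': 8.225, 'qpos': [0.589, 0.459, 1.958, 0.001, 0.722, -1.414], 'eef_pos': [445.253, 299.261, 51.647], 'tcp_rot': [3.141, 0.003, -2.71], 'contact_force': [-2.656, 1.55, 4.885], 'opening': 0.332}
[-96.1 -31.5  51.6] 28.393666322880946
[[0.1, -2.5, -16.0], [0.2, -4.1, -15.7], [0.3, -5.5, -15.2], [0.4, -7.0, -14.6], [0.5, -8.4, -13.8], [0.6, -9.7, -13.0], [0.7, -10.9, -12.0], [0.8, -12.0, -10.9], [0.9, -13.0, -9.6], [1.0, -13.8, -8.3], [1.1, -14.6, -7.0], [1.2, -15.2, -5.5], [1.3, -15.7, -4.0], [1.4, -16.0, -2.5], [1.5, -16.1, -0.9], [1.6, -16.2, 0.6]]
```

Call:
servo_tool(
  rows=[
    [15, [-2.5, 0, -16], [0, 0, 0]],
    [15, [-4.1, 0, -15.7], [0, 0, 0]],
    [15, [-5.5, 0, -15.2], [0, 0, 0]],
    [15, [-7, 0, -14.6], [0, 0, 0]],
    [15, [-8.4, 0, -13.8], [0, 0, 0]],
    [15, [-9.7, 0, -13], [0, 0, 0]],
    [15, [-10.9, 0, -12], [0, 0, 0]],
    [15, [-12, 0, -10.9], [0, 0, 0]],
  ],
)

```text
clock: 9.22
eef_pos: [498.9, 323.5, 161.6]
tcp_rot: [3.141, -0.002, -2.71]
contact_force: [-1.7, 4.3, -7.7]
opening: 0.333
```

Call:
servo_tool(
  rows=[
    [15, [-13, 0, -9.6], [0, 0, 0]],
    [15, [-13.8, 0, -8.3], [0, 0, 0]],
    [15, [-14.6, 0, -7], [0, 0, 0]],
    [15, [-15.2, 0, -5.5], [0, 0, 0]],
    [15, [-15.7, 0, -4], [0, 0, 0]],
    [15, [-16, 0, -2.5], [0, 0, 0]],
    [15, [-16.1, 0, -0.9], [0, 0, 0]],
    [15, [-10, 0, 0.5], [0, 0, 0]],
  ],
)

```text
clock: 10.22
eef_pos: [604.4, 371.3, 199.6]
tcp_rot: [-3.141, 0.001, -2.71]
contact_force: [-2.2, -1.2, 4.3]
opening: 0.327
```

Run:
```python
from h import *
st();print(wc(sense()["eef_pos"]).round(1), sense()["opening"]*85.4)
```

```text
{'clock': 10.225, 'qpos': [0.549, 0.51, 1.464, -0.001, 1.167, -1.453], 'eef_pos': [604.419, 371.297, 199.622], 'tcp_rot': [-3.141, 0.001, -2.71], 'contact_force': [-2.219, -1.182, 4.328], 'opening': 0.327}
[ 78.6 -31.8 199.6] 27.8953766796654
```

Call:
servo_tool(
  rows=[
    [60, [0, 0, 0], [0, 0, 0]],
    [60, [0, 0, 0], [0, 0, 0]],
    [60, [0, 0, -30], [0, 0, 0]],
    [60, [0, 0, -50], [0, 0, 0]],
    [60, [0, 0, -50], [0, 0, 0]],
    [60, [40, -41, 0], [0, 0, 10]],
    [60, [40, -41, 0], [0, 0, 10]],
    [60, [0, 0, 0], [0, 0, 10]],
  ],
)

```text
clock: 11.22
eef_pos: [553.6, 264.2, 328.9]
tcp_rot: [-3.14, -0.0, 3.042]
contact_force: [1.1, 0.8, -0.3]
opening: 0.701
```

Call:
servo_tool(
  rows=[
    [60, [0, 0, 0], [0, 0, 10]],
    [60, [0, 0, 0], [0, 0, 10]],
    [60, [0, 0, 0], [0, 0, 10]],
    [60, [0, 0, 0], [0, 0, 10]],
    [60, [0, 0, 0], [0, 0, 10]],
    [60, [0, 0, 0], [0, 0, 10]],
    [60, [0, 0, 0], [0, 0, 0]],
    [60, [0, 0, 0], [0, 0, 0]],
  ],
)

```text
clock: 12.22
eef_pos: [555.5, 267.4, 328.5]
tcp_rot: [3.141, 0.0, 2.006]
contact_force: [0.2, 0.1, 0.1]
opening: 0.698
```

Run:
```python
from h import *
st()
c=shot("w4",[[573,205,64],[632,117,50],[640,48,64],[584,15,596],[525,72,115]])
import pickle;pickle.dump(c,open("c4.pkl","wb"))
for t in ["jar","loupe","case_lid"]: print(t,find("wrist",t,4))
```

```text
{'clock': 12.225, 'qpos': [0.446, 0.265, 1.538, -0.0, 1.338, 0.011], 'eef_pos': [555.455, 267.379, 328.482], 'tcp_rot': [3.141, 0.0, 2.006], 'contact_force': [0.174, 0.124, 0.126], 'opening': 0.698}
jar [(0.97, [639.0, 58.0, 44.0]), (0.81, [573.0, 211.0, 60.0]), (0.27, [592.0, 375.0, 192.0])]
loupe [(0.78, [631.0, 128.0, 44.0])]
case_lid [(0.65, [596.0, 372.0, 187.0])]
```

View pics/w4b.png

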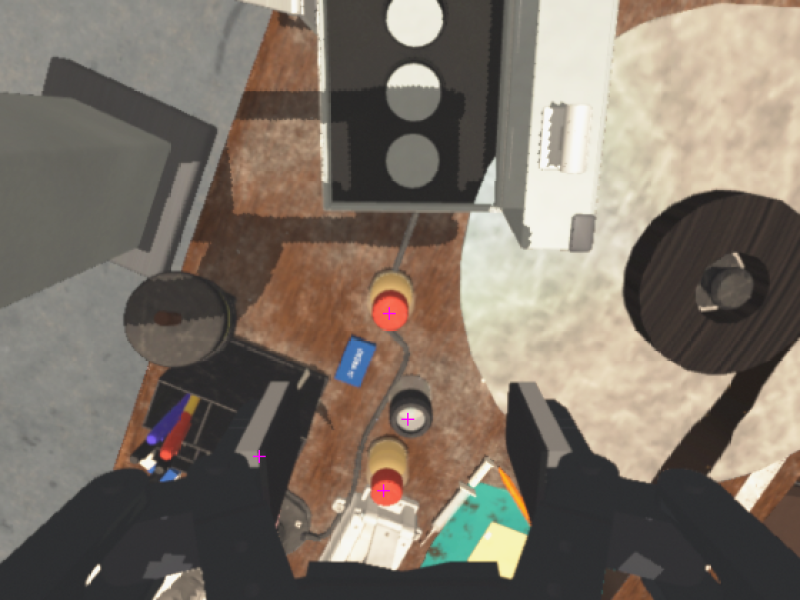

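The view shows the lid standing upright, three empty bores at (414,18), (413,90) and (412,160), jar_1's cap at (391,312), the loupe at (410,418) and jar_2's cap at (387,489). The lamp base is at (290,520).

Run:
```python
from h import *
import pickle
k=1/1.4286
c1=pickle.load(open("c1.pkl","rb"));c4=pickle.load(open("c4.pkl","rb"));t=get_calibration("top");s=get_calibration("scene")
for n,u,v,z,w in [("jar1",391,312,64,(178,218)),("loupe",411,418,50,(54,229)),("jar2",387,489,64,None)]:
    print(n,atz(c4,u*k,v*k,z).round(1),tri([(c4,u*k,v*k),(c1,w[0]*k,w[1]*k)]) if w else tri([(c4,u*k,v*k),(t,274,173),(s,306,202)]))
for i,(u,v) in enumerate([(414,18),(413,90),(412,160)]): print("bore",3-i,wc(atz(c4,u*k,v*k,8)).round(1))
for nm,roi in (("a",(70,210,260,320)),("b",(140,210,255,300))):
    im=cv2.imread("pics/%s.png"%nm)[roi[0]:roi[1],roi[2]:roi[3]].astype(int)
    m=(im[...,2]-im[...,1]>35)&(im[...,0]-im[...,1]>5)
    ys,xs=np.nonzero(m);print(nm,[(y+roi[0],int(np.min(xs[ys==y]))+roi[2],int(np.max(xs[ys==y]))+roi[2]) for y in sorted(set(ys))[::8]])
w=np.array(grab_frame("scene"));cv2.imwrite("pics/s2.png",w)
x=np.array(grab_frame("top"));cv2.imwrite("pics/t2.png",x)
cv2.imwrite("pics/s2b.png",np.hstack([cv2.resize(w[60:260,170:340],None,fx=2.35,fy=2.75,interpolation=3),cv2.resize(x[120:260,150:320],(400,550),interpolation=3)]))
```

```text
jar1 [575.  206.2  64. ] (array([576.78747458, 202.13478833,  49.38564429]), [np.float64(0.6488763244442328), np.float64(0.6488763244442162)])
loupe [634.6 118.2  50. ] (array([640.59142554, 107.59703172,  26.20093295]), [np.float64(1.5676246751217782), np.float64(1.5676246751217378)])
jar2 [642.4  50.3  64. ] (array([641.7315063 ,  47.57744099,  58.91991546]), [np.float64(2.1277685578184067), np.float64(6.200015859678349), np.float64(4.297256635186757)])
bore 3 [-0.2 55.5  8. ]
bore 2 [-0.2  1.9  8. ]
bore 1 [ -0.3 -53.7   8. ]
a []
b []
```

View pics/s2b.png

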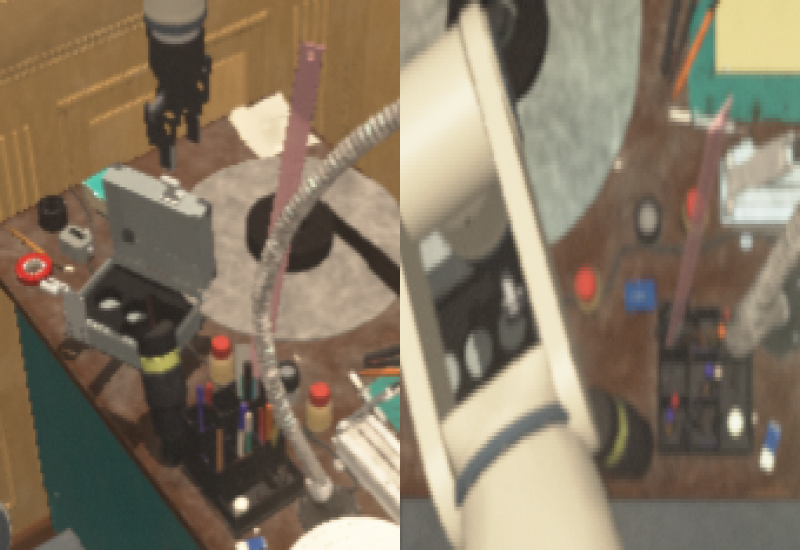

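The scene crop shows the lid upright and a translucent pink ruler leaning out of the organiser up to about 0.6 m, close to jar_2's arm path. I'll estimate the arm geometry so I can keep clear of it.

Run:
```python
from h import *
from scipy.optimize import least_squares
D=np.array([(.354,1.634,624.5,230.5),(.291,1.558,622.4,303.3),(.461,1.679,637.8,144.5),(.254,1.891,527.5,183.6),(.459,1.958,536.5,51.6),(.510,1.464,709.4,199.6),(.265,1.538,616.4,328.5)])
f=lambda p:np.r_[p[0]+p[1]*np.sin(D[:,0])+p[2]*np.sin(D[:,0]+D[:,1])-D[:,2],p[3]+p[1]*np.cos(D[:,0])+p[2]*np.cos(D[:,0]+D[:,1])-D[:,3]]
r=least_squares(f,[0,500,500,200]);print(r.x.round(1),f(r.x).round(1))
s=get_calibration("scene");t=get_calibration("top")
for z in (328,400,450,500,550,600,650,700): print(z,proj(s,[555,267,z]).round().tolist(),(proj(s,[555,267,z])[0]-[170,60])*[2.35,2.75])
for z,uv in ((110,(265.5,206)),): print(atz(t,*uv,110),atz(t,*uv,60))
print(proj(s,[530,72,100]),proj(s,[530,75,60]))
```

```text
[ -3.7 513.9 491.3 -50.9] [ -0.8  -6.2   1.   10.5  13.2 -10.3  -7.3   1.6   3.2   0.1  -3.9  -9.7
   5.2   3.5]
328 [[246.0, 118.0]] [179.30238291 158.14637431]
400 [[245.0, 99.0]] [176.91749939 106.91460115]
450 [[245.0, 85.0]] [175.15992129  69.31463816]
500 [[244.0, 71.0]] [173.31144262  29.90992557]
550 [[243.0, 56.0]] [171.36441208 -11.44375529]
600 [[242.0, 40.0]] [169.31026922 -54.90730051]
650 [[241.0, 23.0]] [ 167.13940417 -100.6608347 ]
700 [[240.0, 6.0]] [ 164.84099084 -148.90674804]
[516.27269003  78.22384291 110.        ] [522.36166876  79.32598477  60.        ]
[[274.97029148 203.0452067 ]] [[274.50524853 210.71804054]]
```

Call:
servo_tool(
  rows=[
    [62, [-32, -4.4, 40], [0, 0, 0]],
    [62, [-31.7, -4.3, 50], [0, 0, 0]],
    [62, [0, 0, 50], [0, 0, 0]],
    [62, [0, 0, 38], [0, 0, 0]],
    [62, [0, 0, 0], [0, 0, 0]],
    [62, [0, 0, 0], [0, 0, 0]],
  ],
)

```text
clock: 13.28
eef_pos: [575.3, 206.4, 151.9]
tcp_rot: [3.14, 0.0, 2.003]
contact_force: [0.3, -0.4, 0.2]
opening: 0.726
```

```bash
cat >> h.py <<'E'
def maskpts(cam,thing):
    r=trace(cam,thing); return [(round(d["conf"],2),d["mask"]) for d in r[:3]]
def redcap(name,thr=60):
    im=cv2.imread("pics/%s.png"%name).astype(int);m=((im[...,2]-np.maximum(im[...,0],im[...,1])>thr)).astype(np.uint8)
    n,l,s,ce=cv2.connectedComponentsWithStats(m);o=[]
    for i in range(1,n):
        if s[i,4]>100:o.append((int(s[i,4]),s[i,:4].tolist(),ce[i].round(1).tolist(),np.round(cv2.minEnclosingCircle(np.argwhere(l==i)[:,::-1].astype(np.float32))[0],1).tolist()))
    return o
E
python3 - <<'E'
from h import *
st()
e=sense()["eef_pos"]
c=shot("w5",[[e[0],e[1],64],[574.5,206,64],[574.5,206,45]]);print(redcap("w5"))
for o in redcap("w5"): print(atz(c,*o[2],64).round(1),atz(c,*o[3],64).round(1))
for cf,m in maskpts("wrist","jar"): print(cf,m.sum(),np.argwhere(m).mean(0).round())
im=cv2.imread("pics/w5.png");cv2.imwrite("pics/w5c.png",cv2.resize(im[100:330,180:400],None,fx=2.5,fy=2.5,interpolation=3))
E
```

```text
{'clock': 13.275, 'qpos': [0.342, 0.415, 1.735, -0.0, 0.99, -0.09], 'eef_pos': [575.254, 206.405, 151.879], 'tcp_rot': [3.14, 0.0, 2.003], 'contact_force': [0.339, -0.427, 0.19], 'opening': 0.726}
[(1765, [256, 187, 44, 49], [277.7, 211.7], [277.9, 211.5]), (639, [0, 342, 25, 49], [10.3, 362.1], [10.0, 366.5]), (172, [262, 390, 27, 9], [275.3, 394.1], [275.0, 395.0])]
[573.3 207.5  64. ] [573.3 207.6  64. ]
[437.6  11.3  64. ] [438.2   7.   64. ]
[633.6  71.2  64. ] [633.7  70.3  64. ]
0.9 1835 [376. 274.]
0.6 3116 [201. 277.]
```

View pics/w5b.png

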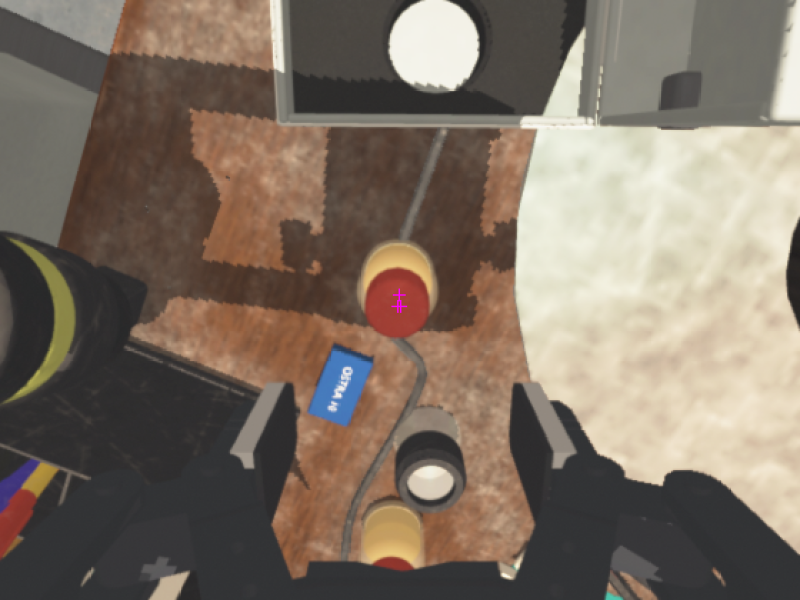

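jar_1's cap is centred at (397,304), almost under the TCP. The loupe stands on its clear foot at (430,470). I descend onto the upper body of jar_1.

Call:
servo_tool(
  rows=[
    [62, [-1, -1.5, 45], [0, 0, 0]],
    [62, [0, 0, 45], [0, 0, 0]],
    [62, [0, 0, 35], [0, 0, 0]],
    [62, [0, 0, 0], [0, 0, 0]],
    [62, [0, 0, 0], [0, 0, 0]],
    [30, [0, 0, 0], [0, 0, 0]],
    [30, [0, 0, 0], [0, 0, 0]],
    [30, [0, 0, 0], [0, 0, 0]],
  ],
  force=40,
)

```text
clock: 14.38
eef_pos: [574.7, 204.9, 27.7]
tcp_rot: [3.138, 0.0, 2.002]
contact_force: [-1.7, 0.2, 9.0]
opening: 0.465
```

Call:
servo_tool(
  rows=[
    [30, [0, 0, 0], [0, 0, 0]],
    [30, [0, 0, -10], [0, 0, 0]],
    [30, [0, 0, -40], [0, 0, 0]],
    [30, [0, 0, -50], [0, 0, 0]],
    [30, [0, 0, 0], [0, 0, 0]],
  ],
)

```text
clock: 15.0
eef_pos: [576.3, 205.5, 130.5]
tcp_rot: [3.133, 0.001, 2.002]
contact_force: [0.3, 0.0, -0.9]
opening: 0.461
```

Run:
```python
from h import *
st();e=sense()["eef_pos"];print(wc(e).round(1),(cw((0,-54,0))-e).round(1))
c=shot("w6",[[e[0],e[1],e[2]+35]]);print([(o,) for o in redcap("w6")])
```

```text
{'clock': 15.0, 'qpos': [0.34, 0.438, 1.754, -0.0, 0.941, -0.092], 'eef_pos': [576.295, 205.468, 130.538], 'tcp_rot': [3.133, 0.001, 2.002], 'contact_force': [0.308, 0.016, -0.878], 'opening': 0.461}
[ -15.7 -171.1  130.5] [ -34.2  113.1 -130.5]
[((6859, [238, 267, 88, 98], [281.8, 316.3], [281.6, 315.5]),), ((133, [401, 399, 16, 21], [407.0, 410.1], [408.5, 409.0]),)]
```

Run:
```python
from h import *
s=sense();e=np.array(s["eef_pos"]);R=Ro.from_euler("xyz",s["tcp_rot"]).as_matrix()
c=get_calibration("wrist");Twc=np.linalg.inv(c["world_to_cam"]);Tt=np.eye(4);Tt[:3,:3]=R;Tt[:3,3]=e
Ttc=np.linalg.inv(Tt)@Twc;np.save("Ttc.npy",Ttc)
g=atz(c,282,321,e[2]+37);print("cap centre rel TCP in tool",(R.T@(g-e)).round(1))
def camat(e,rpy):
    T=np.eye(4);T[:3,:3]=Ro.from_euler("xyz",rpy).as_matrix();T[:3,3]=e;d=dict(c);d["world_to_cam"]=np.linalg.inv(T@Ttc);return d
c5=camat([575.254,206.405,151.879],[3.14,0,2.003]);c4=camat([555.455,267.379,328.482],[3.141,0,2.006])
w=cv2.imread("pics/w5.png");v=cv2.imread("pics/w4.png");a=np.linspace(0,2*np.pi,60)
ims=[]
for im,cc,(r0,r1,q0,q1) in ((w,c5,(0,90,190,440)),(v,c4,(0,155,215,440))):
    big=cv2.resize(im,None,fx=3,fy=3,interpolation=3)
    for y in (-54,0,54):
        for r,z,col in ((24.75,34,(255,0,255)),(22.25,8,(0,255,0))):
            q=proj(cc,np.array([cw((r*np.cos(t),y+r*np.sin(t),z)) for t in a]))*3+1
            cv2.polylines(big,[q.round().astype(int)],True,col,1)
    ims.append(big[r0*3:r1*3,q0*3:q1*3])
W=800;o=np.vstack([np.pad(i,((0,0),(0,max(0,W-i.shape[1])),(0,0)))[:,:W] for i in ims]);cv2.imwrite("pics/ov.png",o[:740]);print(o.shape)
cv2.imwrite("pics/ov.png",cv2.resize(o,(o.shape[1]*600//o.shape[0],600)) )
```

```text
cap centre rel TCP in tool [  4.4   1.2 -37. ]
(735, 800, 3)
```

View pics/ov.png

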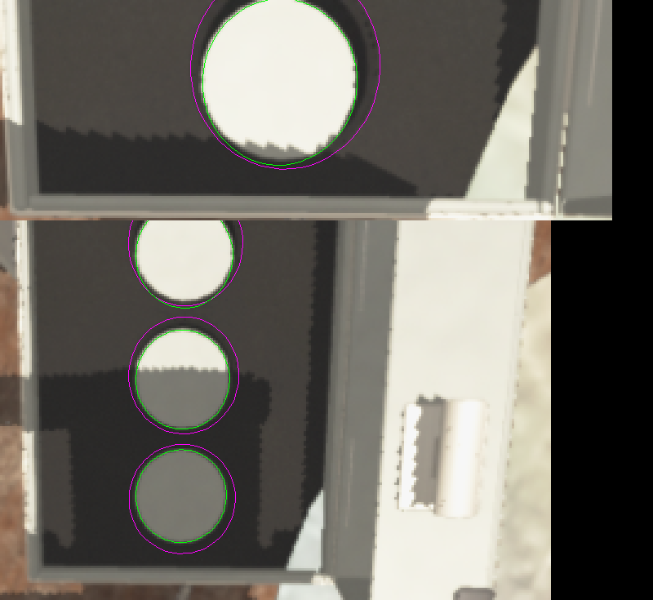

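The overlay matches to within about 1 mm: the projected bore bottoms and rims lie on the visible ones. jar_1 hangs about 3.5 mm towards +y of the TCP. I move it over bore 1 and lower it.

Call:
servo_tool(
  rows=[
    [30, [38, 5, 0], [0, 0, 0]],
    [30, [38, 5, 0], [0, 0, 0]],
    [30, [37.6, 5.1, 0], [0, 0, 0]],
    [30, [0, 0, 0], [0, 0, 0]],
    [30, [0, 0, 35], [0, 0, 0]],
    [30, [0, 0, 22], [0, 0, 0]],
    [30, [0, 0, 0], [0, 0, 0]],
    [30, [0, 0, 0], [0, 0, 0]],
  ],
)

```text
clock: 16.05
eef_pos: [539.9, 313.6, 68.7]
tcp_rot: [3.142, 0.0, 2.002]
contact_force: [0.3, 1.1, -1.3]
opening: 0.462
```

Call:
servo_tool(
  rows=[
    [30, [0, 0, 8], [0, 0, 0]],
    [30, [0, 0, 8], [0, 0, 0]],
    [30, [0, 0, 8], [0, 0, 0]],
    [30, [0, 0, 7], [0, 0, 0]],
    [30, [0, 0, 4], [0, 0, 0]],
    [30, [0, 0, 0], [0, 0, 0]],
  ],
)

```text
clock: 16.8
eef_pos: [541.0, 316.6, 34.6]
tcp_rot: [3.136, -0.003, 2.002]
contact_force: [-0.8, 10.4, -0.3]
opening: 0.46
```

Run:
```python
from h import *
st();e=sense()["eef_pos"];print(wc(e).round(1),sense()["wrist_torque"])
```

```text
{'clock': 16.8, 'qpos': [0.526, 0.588, 1.764, 0.003, 0.785, 0.093], 'eef_pos': [540.99, 316.623, 34.647], 'tcp_rot': [3.136, -0.003, 2.002], 'contact_force': [-0.793, 10.384, -0.306], 'opening': 0.46}
[ -1.8 -55.3  34.6] [1.89660058 0.12921452 0.0090204 ]
```

Call:
servo_tool(
  rows=[
    [62, [2, 0, -0.5], [0, 0, 0]],
    [62, [0, 0, 0], [0, 0, 0]],
    [62, [0, 0, 0], [0, 0, 0]],
    [62, [0, 0, -20], [0, 0, 0]],
    [62, [0, 0, -50], [0, 0, 0]],
    [62, [0, 0, -50], [0, 0, 0]],
    [62, [0, 0, -40], [0, 0, 0]],
    [62, [0, 0, 0], [0, 0, 0]],
  ],
)

```text
clock: 17.8
eef_pos: [540.8, 316.8, 199.2]
tcp_rot: [3.134, -0.001, 2.002]
contact_force: [0.3, -0.6, -0.9]
opening: 0.726
```

Run:
```python
from h import *
st()
c=shot("w7",[cw((0,-54,72)),[634,118,50],[642,50,64]])
for o in redcap("w7"): print(o,wc(atz(c,*o[2],72)).round(1),atz(c,*o[2],64).round(1))
for t in ("loupe","jar"):print(t,find("wrist",t))
```

```text
{'clock': 17.8, 'qpos': [0.528, 0.383, 1.666, -0.0, 1.085, 0.096], 'eef_pos': [540.848, 316.839, 199.187], 'tcp_rot': [3.134, -0.001, 2.002], 'contact_force': [0.276, -0.574, -0.874], 'opening': 0.726}
(1270, [260, 162, 41, 40], [280.1, 181.4], [280.1, 181.5]) [ -1.  -42.3  72. ] [537.1 327.   64. ]
loupe [(0.89, [622.0, 135.0, 28.0])]
jar [(0.97, [535.0, 325.0, 81.0])]
```

View pics/w7b.png

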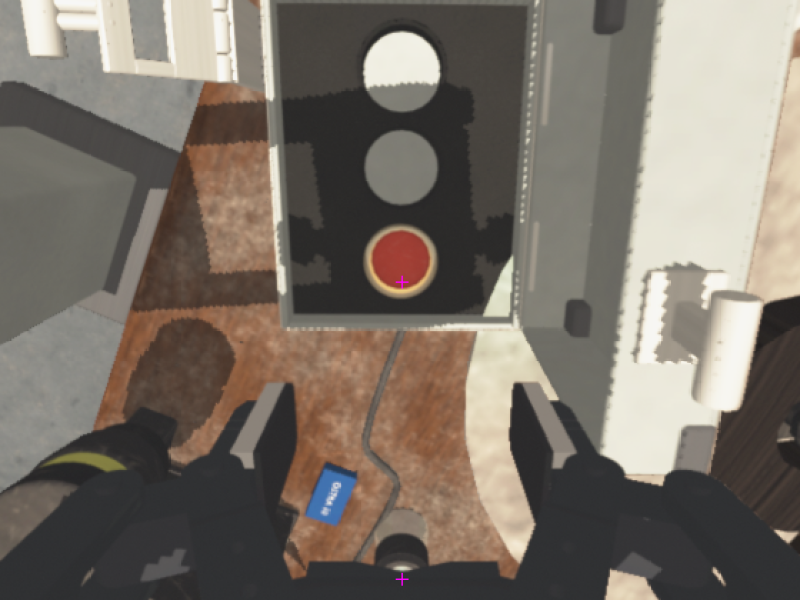

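The view shows jar_1's cap concentric with its body at (400,260), instead of displaced towards my mark at (402,283). The jar is leaning about 13° towards +y in bore 1. I'll turn the jaws along y, pinch the cap to straighten it, and reseat it.

Call:
servo_tool(
  rows=[
    [62, [0, 0, 0], [0, 0, -10.6]],
    [62, [0, 0, 0], [0, 0, -10.6]],
    [62, [0, 0, 0], [0, 0, -10.6]],
    [62, [0, 0, 0], [0, 0, -10.6]],
    [62, [0, 0, 0], [0, 0, -10.6]],
    [62, [0, 0, 0], [0, 0, -10.6]],
    [62, [0, 0, 0], [0, 0, -10.6]],
    [62, [0, 0, 0], [0, 0, -10.6]],
  ],
)

```text
clock: 18.95
eef_pos: [537.9, 315.2, 192.3]
tcp_rot: [-3.141, -0.003, -2.795]
contact_force: [-0.4, -0.6, -0.9]
opening: 0.724
```

Call:
servo_tool(
  rows=[
    [62, [0, 0, 0], [0, 0, -5.4]],
    [62, [-1, 5, 0], [0, 0, 0]],
    [62, [0, 0, 0], [0, 0, 0]],
    [62, [0, 0, 0], [0, 0, 0]],
  ],
)

```text
clock: 19.45
eef_pos: [537.3, 320.7, 193.5]
tcp_rot: [-3.142, -0.001, -2.707]
contact_force: [-0.1, -0.2, 1.1]
opening: 0.727
```

Run:
```python
from h import *
st();print(wc(sense()["eef_pos"]).round(1))
c=shot("w8")
for o in redcap("w8"): print(o,wc(atz(c,*o[3],74)).round(1),wc(atz(c,*o[3],70)).round(1))
```

```text
{'clock': 19.45, 'qpos': [0.536, 0.391, 1.667, -0.0, 1.084, -1.469], 'eef_pos': [537.313, 320.748, 193.545], 'tcp_rot': [-3.142, -0.001, -2.707], 'contact_force': [-0.134, -0.221, 1.075], 'opening': 0.727}
[ -3.4 -50.  193.5]
(1248, [531, 167, 29, 65], [546.4, 199.5], [558.0, 199.0]) [ -5.8 155.5  74. ] [ -4.7 158.7  70. ]
(1518, [270, 180, 45, 45], [292.3, 202.3], [292.1, 202.2]) [ -1.7 -42.9  74. ] [ -0.5 -42.8  70. ]
```

Call:
servo_tool(
  rows=[
    [62, [-2, 3, 45], [0, 0, 0]],
    [62, [0, 0, 45], [0, 0, 0]],
    [62, [0, 0, 35], [0, 0, 0]],
    [62, [0, 0, 10], [0, 0, 0]],
    [62, [0, 0, 0], [0, 0, 0]],
    [15, [0, 0, 0], [0, 0, 0]],
    [15, [0, 0, 0], [0, 0, 0]],
    [15, [0, 0, 0], [0, 0, 0]],
  ],
  force=30,
)

```text
clock: 20.5
eef_pos: [539.0, 324.3, 60.1]
tcp_rot: [-3.141, 0.002, -2.706]
contact_force: [1.8, -2.7, 3.7]
opening: 0.416
```

Call:
servo_tool(
  rows=[
    [15, [0, 0, 0], [0, 0, 0]],
    [15, [0, 0, 0], [0, 0, 0]],
  ],
)

```text
clock: 20.75
eef_pos: [538.9, 324.2, 59.6]
tcp_rot: [-3.141, 0.002, -2.706]
contact_force: [2.6, -4.3, 4.3]
opening: 0.415
```

Run:
```python
from h import *
st();print(wc(sense()["eef_pos"]).round(1), sense()["opening"]*85.4,sense()["wrist_torque"])
```

```text
{'clock': 20.75, 'qpos': [0.54, 0.557, 1.747, -0.001, 0.837, -1.466], 'eef_pos': [538.89, 324.243, 59.571], 'tcp_rot': [-3.141, 0.002, -2.706], 'contact_force': [2.581, -4.285, 4.31], 'opening': 0.415}
[ -0.5 -47.5  59.6] 35.445618653184056 [-0.82258543 -0.59546662  0.04485308]
```

Call:
servo_tool(
  rows=[
    [10, [0, -3, -5], [0, 0, 0]],
    [10, [0, -3.5, -8], [0, 0, 0]],
    [10, [0, 0, -8], [0, 0, 0]],
    [10, [0, 0, -4], [0, 0, 0]],
    [10, [0, 0, 0], [0, 0, 0]],
    [10, [0, 0, 0], [0, 0, 0]],
  ],
  force=70,
)

```text
clock: 21.5
eef_pos: [540.8, 318.2, 83.9]
tcp_rot: [-3.141, 0.0, -2.706]
contact_force: [-0.1, -0.1, -1.1]
opening: 0.309
```

Run:
```python
from h import *
st();print(wc(sense()["eef_pos"]).round(1), sense()["opening"]*85.4,sense()["wrist_torque"])
c=shot("w9");e=sense()["eef_pos"]
for o in redcap("w9"): print(o,wc(atz(c,*o[3],e[2]+14)).round(1))
```

```text
{'clock': 21.5, 'qpos': [0.53, 0.522, 1.738, -0.0, 0.881, -1.476], 'eef_pos': [540.841, 318.231, 83.89], 'tcp_rot': [-3.141, 0.0, -2.706], 'contact_force': [-0.123, -0.122, -1.106], 'opening': 0.309}
[ -1.2 -53.8  83.9] 26.4090348972109 [0.0004153  0.00894391 0.0314331 ]
(138, [11, 10, 22, 11], [21.6, 15.3], [21.5, 13.5]) [-101.2 -138.1   97.7]
(193, [74, 23, 27, 18], [85.4, 32.6], [87.0, 31.5]) [ -95.6 -117.4   97.7]
(4830, [248, 242, 68, 83], [281.5, 283.4], [281.6, 283.1]) [ -6.4 -54.3  97.7]
```

View pics/w9b.png

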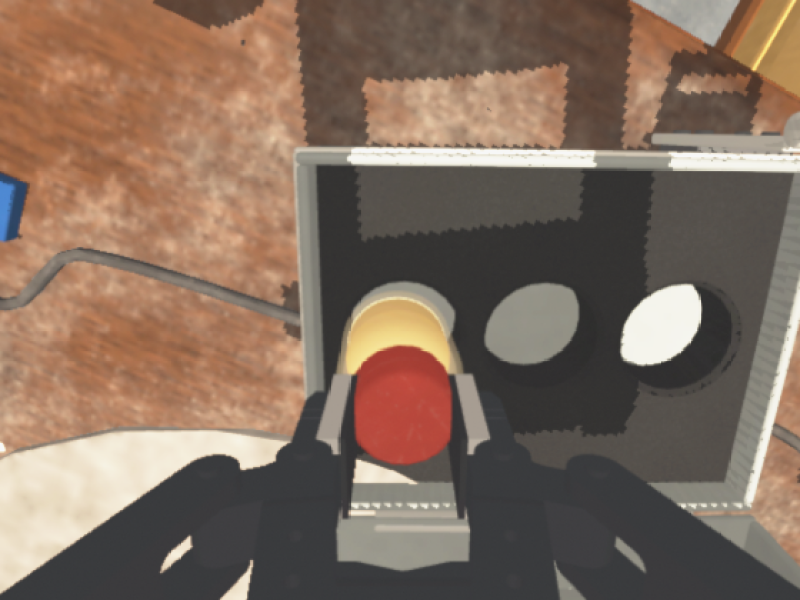

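jar_1 is now held upright by its cap at (403,405), above bore 1. I lower it in.

Call:
servo_tool(
  rows=[
    [10, [-1, -0.2, 6], [0, 0, 0]],
    [10, [0, 0, 6], [0, 0, 0]],
    [10, [0, 0, 6], [0, 0, 0]],
    [10, [0, 0, 5], [0, 0, 0]],
    [10, [0, 0, 0], [0, 0, 0]],
  ],
  force=40,
)

```text
clock: 22.18
eef_pos: [541.1, 318.9, 59.9]
tcp_rot: [3.141, -0.001, -2.707]
contact_force: [-2.2, 3.9, -3.6]
opening: 0.306
```

Call:
servo_tool(
  rows=[
    [10, [0, 0, 3], [0, 0, 0]],
    [10, [0, 0, 0], [0, 0, 0]],
  ],
)

```text
clock: 22.42
eef_pos: [542.0, 319.2, 58.2]
tcp_rot: [3.141, 0.001, -2.707]
contact_force: [-3.3, 3.7, 6.0]
opening: 0.315
```

Run:
```python
from h import *
st();print(wc(sense()["eef_pos"]).round(1), sense()["opening"]*85.4,np.round(sense()["wrist_torque"],2))
```

```text
{'clock': 22.425, 'qpos': [0.53, 0.559, 1.747, 0.001, 0.835, -1.477], 'eef_pos': [541.998, 319.21, 58.195], 'tcp_rot': [3.141, 0.001, -2.707], 'contact_force': [-3.291, 3.696, 5.994], 'opening': 0.315}
[  0.2 -53.4  58.2] 26.877920784284576 [0.86 0.8  0.01]
```

Call:
servo_tool(
  rows=[
    [10, [0.5, 0.7, 1], [0, 0, 0]],
    [10, [0, 0, 0], [0, 0, 0]],
    [50, [0, 0, 0], [0, 0, 0]],
    [50, [0, 0, 0], [0, 0, 0]],
    [62, [0, 0, -30], [0, 0, 0]],
    [62, [0, 0, -50], [0, 0, 0]],
    [62, [0, 0, -50], [0, 0, 0]],
    [62, [0, 0, 0], [0, 0, 0]],
  ],
)

```text
clock: 23.42
eef_pos: [543.5, 320.2, 191.1]
tcp_rot: [3.141, 0.007, -2.706]
contact_force: [0.6, 0.3, -0.4]
opening: 0.723
```

Run:
```python
from h import *
st();c=shot("w10");e=sense()["eef_pos"];print(wc(e))
for o in redcap("w10"):
    x,y,w,h=o[1];print(o,wc(atz(c,*o[3],72)).round(1),wc(atz(c,x+w/2,y+h-w/2*.95,72)).round(1), "expected",proj(c,[cw((0,-54,72)),cw((0,-54,54))]).round().tolist())
for cf,m in maskpts("wrist","jar"): print(cf,m.sum(),np.argwhere(m).min(0),np.argwhere(m).max(0))
a=np.linspace(0,6.28,50);w=cv2.resize(cv2.imread("pics/w10.png"),None,fx=2,fy=2)
for r,z in ((14.5,72),(20.5,53)):
    q=proj(c,np.array([cw((r*np.cos(t),-53.5+r*np.sin(t),z)) for t in a]))*2;cv2.polylines(w,[q.astype(int)],True,(255,0,255),1)
cv2.imwrite("pics/w10c.png",w[240:640,360:860])
```

```text
{'clock': 23.425, 'qpos': [0.53, 0.397, 1.664, -0.0, 1.074, -1.476], 'eef_pos': [543.47, 320.207, 191.06], 'tcp_rot': [3.141, 0.007, -2.706], 'contact_force': [0.571, 0.328, -0.415], 'opening': 0.723}
[  0.41180339 -53.22352837 188.56055599]
(1024, [537, 162, 23, 62], [549.9, 193.7], [558.0, 192.5]) [ -4.8 151.   72. ] [ 11.3 147.5  72. ] expected [[281.0, 196.0], [281.0, 190.0]]
(1424, [259, 170, 40, 45], [278.7, 192.2], [279.0, 192.0]) [ -3.1 -55.5  72. ] [ -0.1 -55.5  72. ] expected [[281.0, 196.0], [281.0, 190.0]]
0.85 2306 [157 253] [214 304]
0.65 4770 [  0 441] [ 91 559]
```

View pics/w10c.png

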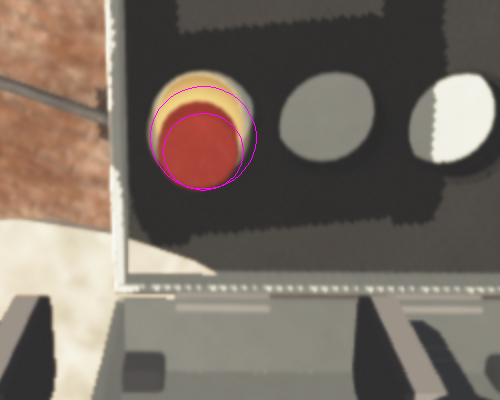

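jar_1's cap and body lie within 1–2 mm of the projected upright outline in bore 1, so it is seated. Next is the loupe, with the jaws turned back along case x and the wrist leaned 15° left to stay clear of the ruler.

Call:
servo_tool(
  rows=[
    [62, [0, 0, 0], [0, 0, 10.6]],
    [62, [0, 0, 0], [0, 0, 10.6]],
    [62, [0, 0, 0], [0, 0, 10.6]],
    [62, [0, 0, 0], [0, 0, 10.6]],
    [62, [0, 0, 0], [0, 0, 10.6]],
    [62, [0, 0, 0], [0, 0, 10.6]],
    [62, [0, 0, 0], [0, 0, 10.6]],
    [62, [0, 0, 0], [0, 0, 10.6]],
  ],
)

```text
clock: 24.52
eef_pos: [540.1, 318.4, 184.5]
tcp_rot: [-3.138, 0.0, 2.091]
contact_force: [0.3, -0.5, -0.3]
opening: 0.725
```

Call:
servo_tool(
  rows=[
    [62, [-50, 0, 0], [0, 0, 5.2]],
    [62, [-50, 0, 0], [0, 0, 0]],
    [62, [-50, 0, 0], [0, 0, 0]],
    [62, [-49, 0, 20], [0, 0, 0]],
    [62, [0, 0, 39], [0, 0, 0]],
    [62, [0, 0, 0], [0, -7.5, 0]],
    [62, [0, 0, 0], [0, -7.5, 0]],
    [62, [0, 0, 0], [0, 0, 0]],
  ],
)

```text
clock: 25.52
eef_pos: [626.9, 141.8, 125.3]
tcp_rot: [-3.137, 0.262, 2.01]
contact_force: [0.6, 0.1, 0.6]
opening: 0.727
```

Run:
```python
from h import *
st();c=shot("w11",[[634,118,50],[634,118,0]])
print(find("wrist","loupe",3,True))
for cf,m in maskpts("wrist","loupe"): print(cf,m.sum(),np.argwhere(m).min(0),np.argwhere(m).max(0))
print([o for o in redcap("w11")])
w=cv2.imread("pics/w11.png");a=np.linspace(0,6.28,50);w=cv2.resize(w,None,fx=1.42,fy=1.42)
for z in (50,0):
    q=proj(c,np.array([[634+21.5*np.cos(t),118+21.5*np.sin(t),z] for t in a]))*1.42;cv2.polylines(w,[q.astype(int)],True,(255,0,255),1)
cv2.imwrite("pics/w11c.png",w)
```

```text
{'clock': 25.525, 'qpos': [0.358, 0.489, 1.714, -0.324, 0.947, 0.11], 'eef_pos': [626.927, 141.784, 125.315], 'tcp_rot': [-3.137, 0.262, 2.01], 'contact_force': [0.574, 0.131, 0.592], 'opening': 0.727}
[(0.84, [630.0, 130.0, 47.0])]
0.88 4250 [164 245] [248 304]
[(1648, [223, 284, 43, 47], [244.3, 307.3], [244.0, 307.3])]
```

View pics/w11c.png

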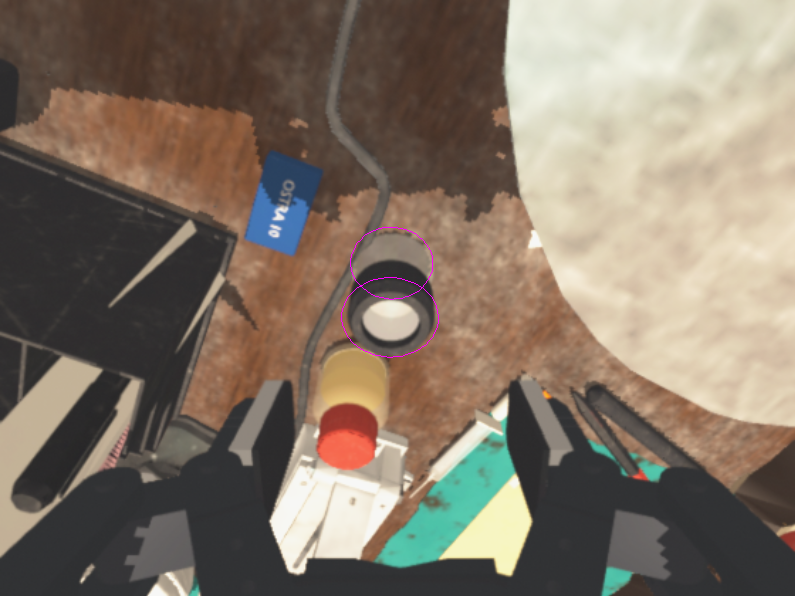

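The loupe's foot (392,262) and black top ring (392,320) lie on the outline for (634,118), within about 1.5 mm. jar_2's cap is at (348,437). I grip the loupe now.

Call:
servo_tool(
  rows=[
    [62, [0, -3.2, 40], [0, 0, 0]],
    [62, [0, 0, 35], [0, 0, 0]],
    [62, [0, 0, 26.5], [0, 0, 0]],
    [62, [0, 0, 0], [0, 0, 0]],
    [62, [0, 0, 0], [0, 0, 0]],
    [30, [0, 0, 0], [0, 0, 0]],
    [30, [0, 0, 0], [0, 0, 0]],
    [30, [0, 0, 0], [0, 0, 0]],
  ],
  force=35,
)

```text
clock: 26.72
eef_pos: [637.9, 115.9, 31.5]
tcp_rot: [3.14, 0.262, 2.006]
contact_force: [-1.3, -0.4, 5.4]
opening: 0.454
```

Call:
servo_tool(
  rows=[
    [30, [0, 0, 0], [0, 0, 0]],
    [30, [0, 0, 0], [0, 0, 0]],
    [30, [-2.6, 0, -9.7], [0, 0, 0]],
    [30, [-10.4, 0, -38.6], [0, 0, 0]],
    [30, [-13, 0, -48.3], [0, 0, 0]],
    [30, [0, 0, 0], [0, 0, 0]],
    [30, [0, 0, 0], [0, 0, 0]],
  ],
)

```text
clock: 27.6
eef_pos: [636.9, 115.5, 130.2]
tcp_rot: [3.141, 0.262, 2.006]
contact_force: [-0.6, -0.9, -1.5]
opening: 0.45
```

Run:
```python
from h import *
s=sense();st();e=np.array(s["eef_pos"]);R=Ro.from_euler("xyz",s["tcp_rot"]).as_matrix();print(wc(e).round(1),s["opening"]*85.4)
T=cw((0,0.3,e[2]));print("to bore2 tool shift",(R.T@(T-e)).round(1),"up per mm",R.T[:,2].round(3))
c=shot("w12")
for cf,m in maskpts("wrist","loupe"): print(cf,m.sum(),np.argwhere(m).min(0),np.argwhere(m).max(0))
print([o for o in redcap("w12")])
```

```text
{'clock': 27.6, 'qpos': [0.313, 0.482, 1.712, -0.324, 0.94, 0.069], 'eef_pos': [636.928, 115.512, 130.162], 'tcp_rot': [3.141, 0.262, 2.006], 'contact_force': [-0.64, -0.909, -1.523], 'opening': 0.45}
[   2.3 -278.1  130.2] 38.420028147515175
to bore2 tool shift [268.9   0.  -72. ] up per mm [-0.259  0.    -0.966]
0.59 11828 [197 232] [341 331]
[(453, [387, 245, 44, 76], [407.3, 280.4], [408.0, 282.0]), (118, [226, 250, 15, 15], [233.4, 257.2], [233.0, 256.5]), (234, [450, 305, 20, 24], [460.5, 317.3], [460.5, 317.3]), (328, [11, 344, 25, 24], [20.5, 355.9], [22.4, 357.2])]
```

Call:
servo_tool(
  rows=[
    [30, [53.4, 0, -14.3], [0, 0, 0]],
    [30, [53.4, 0, -14.3], [0, 0, 0]],
    [30, [53.4, 0, -14.3], [0, 0, 0]],
    [30, [53.4, 0, -14.3], [0, 0, 0]],
    [30, [53.3, 0, -14.3], [0, 0, 0]],
    [30, [0, 0, 0], [0, 0, 0]],
    [30, [0, 0, 0], [0, 0, 0]],
  ],
)

```text
clock: 28.58
eef_pos: [520.1, 365.4, 128.6]
tcp_rot: [-3.139, 0.263, 2.007]
contact_force: [1.0, -0.4, -1.5]
opening: 0.448
```

Call:
servo_tool(
  rows=[
    [30, [7.8, 0, 29], [0, 0, 0]],
    [30, [7.8, 0, 29], [0, 0, 0]],
    [30, [0, 0, 0], [0, 0, 0]],
    [30, [0, 0, 0], [0, 0, 0]],
  ],
)

```text
clock: 29.08
eef_pos: [521.3, 365.3, 70.4]
tcp_rot: [-3.141, 0.262, 2.005]
contact_force: [-0.1, 0.1, -0.8]
opening: 0.452
```

Run:
```python
from h import *
s=sense();st();e=np.array(s["eef_pos"]);print(wc(e).round(1),s["opening"]*85.4)
```

```text
{'clock': 29.075, 'qpos': [0.742, 0.594, 1.678, -0.303, 0.973, 0.492], 'eef_pos': [521.276, 365.257, 70.421], 'tcp_rot': [-3.141, 0.262, 2.005], 'contact_force': [-0.114, 0.125, -0.764], 'opening': 0.452}
[ 0.4 -2.9 70.4] 38.59661706245477
```

Call:
servo_tool(
  rows=[
    [30, [1, -0.4, -0.3], [0, 0, 0]],
    [30, [1.3, 0, 4.8], [0, 0, 0]],
    [30, [1.3, 0, 4.8], [0, 0, 0]],
    [30, [1.3, 0, 4.8], [0, 0, 0]],
    [30, [0, 0, 0], [0, 0, 0]],
    [30, [0, 0, 0], [0, 0, 0]],
  ],
)

```text
clock: 29.82
eef_pos: [519.9, 366.9, 54.9]
tcp_rot: [-3.142, 0.262, 2.006]
contact_force: [0.0, -0.2, -0.8]
opening: 0.454
```

Run:
```python
from h import *
s=sense();st();e=np.array(s["eef_pos"]);print(wc(e).round(1),s["opening"]*85.4,np.round(s["wrist_torque"],2),"F case",(wc(np.r_[CASE[:2]+np.array(s["contact_force"])[:2],0])).round(1))
```

```text
{'clock': 29.825, 'qpos': [0.745, 0.615, 1.683, -0.308, 0.948, 0.504], 'eef_pos': [519.908, 366.896, 54.877], 'tcp_rot': [-3.142, 0.262, 2.006], 'contact_force': [0.01, -0.239, -0.844], 'opening': 0.454}
[-0.1 -0.8 54.9] 38.733766947937994 [ 0.16  0.01 -0.02] F case [-0.1 -0.2  0. ]
```

Call:
servo_tool(
  rows=[
    [30, [1.3, 0, 4.8], [0, 0, 0]],
    [30, [1.3, 0, 4.8], [0, 0, 0]],
    [30, [0.8, 0, 2.9], [0, 0, 0]],
    [30, [0.5, 0, 1.9], [0, 0, 0]],
    [30, [0, 0, 0], [0, 0, 0]],
    [30, [0, 0, 0], [0, 0, 0]],
  ],
)

```text
clock: 30.58
eef_pos: [519.9, 366.9, 40.1]
tcp_rot: [3.141, 0.262, 2.006]
contact_force: [0.2, -0.1, -0.8]
opening: 0.452
```

Run:
```python
from h import *
s=sense();st();e=np.array(s["eef_pos"]);print(wc(e).round(1),s["opening"]*85.4,np.round(s["wrist_torque"],2),"F case",(wc(np.r_[CASE[:2]+np.array(s["contact_force"])[:2],0])).round(1))
```

```text
{'clock': 30.575, 'qpos': [0.745, 0.635, 1.688, -0.314, 0.925, 0.513], 'eef_pos': [519.913, 366.946, 40.089], 'tcp_rot': [3.141, 0.262, 2.006], 'contact_force': [0.219, -0.101, -0.76], 'opening': 0.452}
[-0.1 -0.8 40.1] 38.56490576629311 [0.09 0.05 0.03] F case [ 0.2 -0.2  0. ]
```

Call:
servo_tool(
  rows=[
    [30, [0.3, 0, 1], [0, 0, 0]],
    [30, [0, 0, 0], [0, 0, 0]],
    [62, [0, 0, 0], [0, 0, 0]],
    [62, [0, 0, 0], [0, 0, 0]],
    [62, [0, 0, -25], [0, 0, 0]],
    [62, [-10, 0, -50], [0, 0, 0]],
    [62, [-30, 0, -50], [0, 0, 0]],
    [62, [0, 0, 0], [0, 0, 0]],
  ],
)

```text
clock: 31.58
eef_pos: [524.9, 362.4, 174.8]
tcp_rot: [3.134, 0.26, 2.003]
contact_force: [-0.1, 0.5, 0.0]
opening: 0.73
```

Run:
```python
from h import *
import pickle
s=sense();st();e=np.array(s["eef_pos"]);R=Ro.from_euler("xyz",s["tcp_rot"]).as_matrix();print(wc(e).round(1))
c=shot("w13");pickle.dump(c,open("c13.pkl","wb"))
for t in ("loupe","jar"):
    print(t,[(q,wc(p).round(0).tolist()) for q,p in find("wrist",t,4)])
    for cf,m in maskpts("wrist",t): print(cf,m.sum(),np.argwhere(m).min(0),np.argwhere(m).max(0))
print(redcap("w13"))
print(proj(c,[cw((0,0,58)),cw((0,-54,72)),cw((0,0,34))]).round(1).tolist())
# jar2 from w11
T=np.load("Ttc.npy")
def camat(e,rpy):
    A=np.eye(4);A[:3,:3]=Ro.from_euler("xyz",rpy).as_matrix();A[:3,3]=e;d=dict(c);d["world_to_cam"]=np.linalg.inv(A@T);return d
c11=camat([626.927,141.784,125.315],[-3.137,.262,2.01])
print("jar2",atz(c11,244.3,331-20.5*.85,64),redcap("w11"))
```

```text
{'clock': 31.575, 'qpos': [0.735, 0.466, 1.622, -0.276, 1.139, 0.429], 'eef_pos': [524.949, 362.362, 174.848], 'tcp_rot': [3.134, 0.26, 2.003], 'contact_force': [-0.144, 0.473, 0.009], 'opening': 0.73}
[  2.6  -7.  174.8]
loupe [(0.7, [-4.0, 11.0, 51.0]), (0.35, [-95.0, 66.0, 111.0])]
0.57 3136 [109 248] [175 305]
jar [(0.78, [-3.0, -46.0, 59.0]), (0.67, [-22.0, -325.0, 16.0])]
0.94 2874 [176 251] [245 300]
0.59 728 [369 244] [397 275]
[(1517, [255, 201, 41, 45], [274.8, 222.9], [274.9, 222.9]), (106, [345, 385, 17, 21], [352.9, 393.5], [352.0, 395.0])]
[[275.1, 152.1], [275.0, 228.8], [275.3, 138.7]]
jar2 [642.33958133  49.38677304  64.        ] [(1648, [223, 284, 43, 47], [244.3, 307.3], [244.0, 307.3])]
```

Call:
servo_tool(
  rows=[
    [62, [-48.2, -4.1, 12.9], [0, 0, 0]],
    [62, [-48.2, -4.1, 12.9], [0, 0, 0]],
    [62, [-48.2, -4.1, 12.9], [0, 0, 0]],
    [62, [-48.2, -4.1, 12.9], [0, 0, 0]],
    [62, [-48.2, -4.1, 12.9], [0, 0, 0]],
    [62, [-48.2, -4.1, 12.9], [0, 0, 0]],
    [62, [0, 0, 0], [0, -10, 0]],
    [62, [0, 0, 0], [0, 0, 0]],
  ],
)

```text
clock: 32.83
eef_pos: [624.9, 79.4, 167.7]
tcp_rot: [-3.137, 0.436, 2.009]
contact_force: [-0.0, -0.4, -0.3]
opening: 0.726
```

Call:
servo_tool(
  rows=[
    [62, [8, 0, 17.2], [0, 0, 0]],
    [62, [8, 0, 17.2], [0, 0, 0]],
    [62, [0, 0, 0], [0, 0, 0]],
    [62, [0, 0, 0], [0, 0, 0]],
  ],
)

```text
clock: 33.33
eef_pos: [626.5, 79.4, 132.0]
tcp_rot: [-3.141, 0.436, 2.006]
contact_force: [0.6, 0.6, -0.6]
opening: 0.724
```

Run:
```python
from h import *
st();c=shot("w14");o=redcap("w14");print(o)
for q in o[:3]:
    x,y,w,h=q[1];print(atz(c,x+w/2,y+h-w/2*.85,64).round(1))
w=cv2.resize(cv2.imread("pics/w14.png"),None,fx=1.42,fy=1.42);a=np.linspace(0,6.28,50)
for r,z in ((14.5,64),(20.5,0)):
    q=proj(c,np.array([[642.3+r*np.cos(t),49.4+r*np.sin(t),z] for t in a]))*1.42;cv2.polylines(w,[q.astype(int)],True,(255,0,255),1)
print([find("wrist",t,3,True) for t in ("jar",)])
s13=cv2.imread("pics/w13.png")[90:260,220:330]
s13=cv2.resize(s13,None,fx=2,fy=2,interpolation=3);w[:s13.shape[0],-s13.shape[1]:]=s13
cv2.imwrite("pics/w14c.png",w)
```

```text
{'clock': 33.325, 'qpos': [0.354, 0.47, 1.785, -0.554, 0.928, 0.265], 'eef_pos': [626.456, 79.396, 132.023], 'tcp_rot': [-3.141, 0.436, 2.006], 'contact_force': [0.572, 0.611, -0.633], 'opening': 0.724}
[(771, [427, 186, 34, 76], [442.5, 223.6], [442.5, 223.5]), (1992, [259, 192, 46, 51], [281.4, 217.2], [281.3, 217.3]), (222, [481, 248, 19, 23], [491.2, 259.4], [489.8, 259.8])]
[749.6  74.1  64. ]
[642.  49.  64.]
[790.9  75.3  64. ]
[[(0.62, [640.0, 60.0, 44.0])]]
```

View pics/w14c.png

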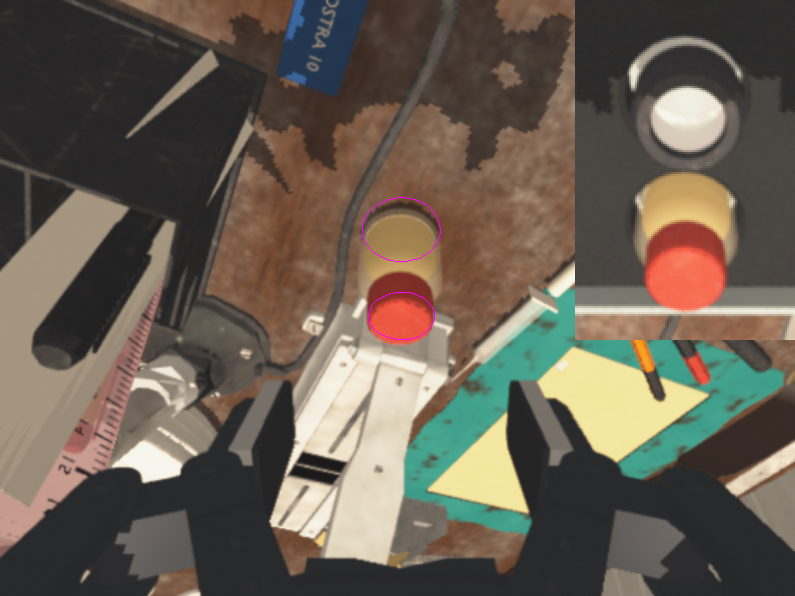

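The view shows jar_2 on its projected outline (cap at (400,315)), with the white splicer just behind it at (450,320). The ruler is off to the left at (80,470). The inset shows the loupe and jar_1 upright in bores 2 and 1.

Run:
```python
from h import *
s=sense();c=get_calibration("wrist");e=np.array(s["eef_pos"]);R=Ro.from_euler("xyz",s["tcp_rot"]).as_matrix()
for z in (10,25,40):
    for u,v in ((452,318),(366,295),(310,320)):
        p=atz(c,u/1.42,v/1.42,z);d=p-[642,49,z];print(z,(u,v),p.round(),"y_c",round(d@[-.419,.908,0],1),"x_c",round(d@[.908,.419,0],1))
for z in (27,31): print(z,(R.T@(np.array([642,49.,z])-e)).round(1))
print(R.T[:,2].round(3),R.T@np.array([-.414,.91,0]))
```

```text
10 (452, 318) [693.  12.  10.] y_c -55.0 x_c 30.9
10 (366, 295) [641.   8.  10.] y_c -36.9 x_c -18.6
10 (310, 320) [618. -25.  10.] y_c -56.8 x_c -52.3
25 (452, 318) [685.  25.  25.] y_c -40.1 x_c 28.7
25 (366, 295) [636.  21.  25.] y_c -23.2 x_c -17.4
25 (310, 320) [615.  -9.  25.] y_c -41.8 x_c -48.7
40 (452, 318) [677.  37.  40.] y_c -25.1 x_c 26.6
40 (366, 295) [631.  34.  40.] y_c -9.5 x_c -16.1
40 (310, 320) [612.   6.  40.] y_c -26.7 x_c -45.2
27 [ 13.9   0.8 110.3]
31 [ 12.2   0.8 106.7]
[-0.423  0.001 -0.906] [ 0.90607538  0.00820635 -0.42244061]
```

Call:
servo_tool(
  rows=[
    [62, [4.5, 0.3, 36], [0, 0, 0]],
    [62, [4.5, 0.3, 36], [0, 0, 0]],
    [62, [4.5, 0.2, 37.4], [0, 0, 0]],
    [62, [0, 0, 0], [0, 0, 0]],
    [62, [0, 0, 0], [0, 0, 0]],
  ],
)

```text
clock: 34.1
eef_pos: [642.2, 49.3, 28.7]
tcp_rot: [3.14, 0.437, 2.005]
contact_force: [0.1, 0.1, 0.3]
opening: 0.731
```

Run:
```python
from h import *
s=sense();st();e=np.array(s["eef_pos"]);R=Ro.from_euler("xyz",s["tcp_rot"]).as_matrix();print((R.T@(np.array([642,49.,28])-e)).round(1))
```

```text
{'clock': 34.1, 'qpos': [0.299, 0.627, 1.812, -0.659, 0.754, 0.364], 'eef_pos': [642.168, 49.253, 28.657], 'tcp_rot': [3.14, 0.437, 2.005], 'contact_force': [0.065, 0.058, 0.301], 'opening': 0.731}
[ 0.1 -0.3  0.7]
```

Call:
servo_tool(
  rows=[
    [30, [0, 0, 0], [0, 0, 0]],
    [30, [0, 0, 0], [0, 0, 0]],
    [30, [0, 0, 0], [0, 0, 0]],
    [30, [0, 0, 0], [0, 0, 0]],
    [30, [-4.2, 0, -9.1], [0, 0, 0]],
    [30, [-17, 0, -36.2], [0, 0, 0]],
    [30, [-25.4, 0, -54.4], [0, 0, 0]],
    [30, [0, 0, 0], [0, 0, 0]],
  ],
  force=50,
)

```text
clock: 35.1
eef_pos: [644.7, 49.9, 143.4]
tcp_rot: [3.131, 0.438, 2.002]
contact_force: [0.4, 0.0, -1.2]
opening: 0.451
```

Run:
```python
from h import *
s=sense();st();e=np.array(s["eef_pos"]);R=Ro.from_euler("xyz",s["tcp_rot"]).as_matrix();print(s["opening"]*85.4)
T=cw((0,54.5,e[2]));print("to bore3",(R.T@(T-e)).round(1),wc(e).round(1))
```

```text
{'clock': 35.1, 'qpos': [0.299, 0.462, 1.768, -0.555, 0.919, 0.209], 'eef_pos': [644.666, 49.858, 143.436], 'tcp_rot': [3.131, 0.438, 2.002], 'contact_force': [0.411, 0.044, -1.235], 'opening': 0.451}
38.54454186361527
to bore3 [ 358.2   21.3 -167.4] [ -17.9 -341.1  143.4]
```

Call:
servo_tool(
  rows=[
    [30, [44.8, 2.7, -20.9], [0, 0, 0]],
    [30, [44.8, 2.7, -20.9], [0, 0, 0]],
    [30, [44.8, 2.7, -20.9], [0, 0, 0]],
    [30, [44.8, 2.7, -20.9], [0, 0, 0]],
    [30, [44.8, 2.7, -20.9], [0, 0, 0]],
    [30, [44.8, 2.7, -20.9], [0, 0, 0]],
    [30, [44.8, 2.7, -20.9], [0, 0, 0]],
    [30, [44.6, 2.4, -21.1], [0, 0, 0]],
  ],
)

```text
clock: 36.1
eef_pos: [493.0, 417.6, 137.4]
tcp_rot: [-3.141, 0.436, 2.006]
contact_force: [1.1, 0.2, -1.2]
opening: 0.456
```

Call:
servo_tool(
  rows=[
    [30, [0, 0, 0], [0, 0, 0]],
    [30, [12.7, 0, 27.2], [0, 0, 0]],
    [30, [12.7, 0, 27.2], [0, 0, 0]],
    [30, [0, 0, 0], [0, 0, 0]],
    [30, [0, 0, 0], [0, 0, 0]],
  ],
)

```text
clock: 36.72
eef_pos: [494.6, 416.0, 78.5]
tcp_rot: [3.141, 0.436, 2.005]
contact_force: [0.3, 1.6, -1.3]
opening: 0.453
```

```bash
cat >> h.py <<'E'
def rep(target=None):
    s=sense();e=np.array(s["eef_pos"]);R=Ro.from_euler("xyz",s["tcp_rot"]).as_matrix();f=np.array(s["contact_force"])
    print("t",s["clock"],"case",wc(e).round(1),"yaw-",round(s["tcp_rot"][2]-CASE[2],3),"open",round(s["opening"]*85.4,1),"Fcase",wc(np.r_[CASE[:2]+f[:2],f[2]]).round(1),"M",np.round(s["wrist_torque"],2))
    if target is not None: print("shift",(R.T@(cw(target)-e)).round(1))
E
python3 -c "
from h import *
rep((0,54.5,60))"
```

```text
t 36.725 case [-2.8 54.3 78.5] yaw- 1.578 open 38.7 Fcase [ 1.   1.3 -1.3] M [0.25 0.11 0.01]
shift [ 8.   2.8 16.7]
```

Call:
servo_tool(
  rows=[
    [30, [0.2, 2.8, 0], [0, 0, 0]],
    [30, [2.5, 0, 5.4], [0, 0, 0]],
    [30, [2.5, 0, 5.4], [0, 0, 0]],
    [30, [2.5, 0, 5.4], [0, 0, 0]],
    [30, [0, 0, 0], [0, 0, 0]],
  ],
)

```text
clock: 37.35
eef_pos: [496.1, 419.2, 62.0]
tcp_rot: [3.14, 0.435, 2.005]
contact_force: [-9.9, 5.0, 21.4]
opening: 0.453
```

```bash
python3 -c "
from h import *
rep((0,54.5,48))"
```

```text
t 37.35 case [-0.2 56.7 62. ] yaw- 1.578 open 38.7 Fcase [-6.9  8.6 21.4] M [-0.78  1.1  -0.54]
shift [ 4.   0.1 13.6]
```

Call:
servo_tool(
  rows=[
    [30, [-2.5, 0, -5.4], [0, 0, 0]],
    [30, [-5, 0, -10.8], [0, 0, 0]],
    [30, [0, 0, 0], [0, 0, 0]],
    [30, [0, 0, 0], [0, 0, 0]],
  ],
)

```text
clock: 37.85
eef_pos: [496.6, 417.4, 77.4]
tcp_rot: [-3.141, 0.436, 2.006]
contact_force: [0.3, -1.0, -1.7]
opening: 0.455
```

```bash
cat > fit.py <<'E'
from h import *
from scipy.optimize import minimize
def run(name,thr=60):
    s=sense();e=np.array(s["eef_pos"]);c=shot(name);ec=wc(e)
    im=cv2.imread("pics/%s.png"%name).astype(int);m=((im[...,2]-np.maximum(im[...,0],im[...,1])>thr)).astype(np.uint8)
    n,l,S,ce=cv2.connectedComponentsWithStats(m);i=1+np.argmax(S[1:,4]);m=(l==i);print("cap mask",S[i].tolist())
    a=np.linspace(0,2*np.pi,40,endpoint=False)
    def hull(p):
        dx,dy,dz,ty,tx=p   # jar bottom centre rel TCP in case axes; ty lean of top to +y, tx to +x (rad)
        ax=Ro.from_rotvec([-ty,tx,0]).as_matrix();P=[]
        for r,z in ((14.5,64),(14.5,47)):
            for t in a: P.append(cw(ec+[dx,dy,-dz]+ax@np.array([r*np.cos(t),r*np.sin(t),z])))
        h=cv2.convexHull(proj(c,np.array(P)).astype(np.float32));k=np.zeros((420*4,560*4),np.uint8)
        cv2.fillConvexPoly(k,(h*4).round().astype(int),255);return cv2.resize(k,(560,420),interpolation=cv2.INTER_AREA)/255.
    def cost(p): 
        h=hull(p);return 1-np.minimum(h,m).sum()/np.maximum(h,m).sum()+((p[2]-31)/25)**2*.02+(p[0]/10)**2*.01+(p[4]/.3)**2*.02
    best=min((minimize(cost,[0,y0,31,t0,0],method="Nelder-Mead",options=dict(initial_simplex=np.array([[0,y0,31,t0,0]]+[[2 if j==0 else 0,y0+(3 if j==1 else 0),31+(3 if j==2 else 0),t0+(.1 if j==3 else 0),.1 if j==4 else 0] for j in range(5)]),maxiter=500)) for y0 in (-4,0,4) for t0 in (-.15,0,.15)),key=lambda r:r.fun)
    p=best.x;print("dx,dy,dz(bottom below TCP),lean_y deg,lean_x deg",p[:3].round(1),np.degrees(p[3:]).round(1),"cost",round(best.fun,3))
    for t0 in (-.2,-.1,0,.1,.2):
        r=minimize(lambda q:cost([q[0],q[1],q[2],t0,0]),[0,0,31],method="Nelder-Mead",options=dict(initial_simplex=[[0,0,31],[2,0,31],[0,4,31],[0,0,34]]));print(" lean_y",round(np.degrees(t0)),r.x.round(1),round(r.fun,3))
E
python3 -c "
from fit import *
rep((0,54.5,62));run('w15')"
```

```text
t 37.85 case [-0.4 54.8 77.4] yaw- 1.579 open 38.9 Fcase [-0.1 -1.  -1.7] M [0.24 0.2  0.03]
shift [ 6.2  0.4 14.1]
cap mask [242, 297, 81, 90, 6030]
dx,dy,dz(bottom below TCP),lean_y deg,lean_x deg [-0.2 -3.9 26.6] [5.  1.6] cost 0.057
 lean_y -11 [ 1.3 14.4 24.6] 0.163
 lean_y -6 [ 1.3  8.8 25.6] 0.111
 lean_y 0 [ 1.3  1.4 26.9] 0.071
 lean_y 6 [ 1.3 -5.  26.9] 0.056
 lean_y 11 [  1.3 -11.1  26.2] 0.055
```

The fit and the contact force suggest jar_2 leans about 6° with its bottom about 4–5 mm to -y. I'm turning the tool back 6°, shifting it +y, and trying again gently.

Call:
servo_tool(
  rows=[
    [30, [0, 0, 0], [0, 6, 0]],
    [30, [2.6, 0.4, -0.9], [0, 0, 0]],
    [30, [0, 0, 0], [0, 0, 0]],
    [30, [2, 0, 5.7], [0, 0, 0]],
    [30, [2, 0, 5.7], [0, 0, 0]],
    [30, [1.3, 0, 3.8], [0, 0, 0]],
    [30, [0, 0, 0], [0, 0, 0]],
    [30, [0, 0, 0], [0, 0, 0]],
  ],
)

```text
clock: 38.9
eef_pos: [495.5, 420.2, 61.2]
tcp_rot: [-3.141, 0.332, 2.006]
contact_force: [-0.1, -1.4, -1.3]
opening: 0.453
```

```bash
python3 -c "
from h import *
rep((0,57.5,52))"
```

```text
t 38.9 case [-0.3 57.7 61.2] yaw- 1.579 open 38.7 Fcase [-0.7 -1.3 -1.3] M [ 0.03  0.19 -0.05]
shift [2.7 0.3 8.7]
```

Call:
servo_tool(
  rows=[
    [30, [1, 0, 2.8], [0, 0, 0]],
    [30, [1, 0, 2.8], [0, 0, 0]],
    [30, [1, 0, 2.8], [0, 0, 0]],
    [30, [0, 0, 0], [0, 0, 0]],
    [30, [0, 0, 0], [0, 0, 0]],
  ],
)

```text
clock: 39.52
eef_pos: [495.5, 420.4, 52.3]
tcp_rot: [-3.141, 0.331, 2.006]
contact_force: [0.4, -1.1, -1.0]
opening: 0.453
```

```bash
python3 -c "
from h import *
rep((0,57.5,42))"
```

```text
t 39.525 case [-0.1 58.  52.3] yaw- 1.579 open 38.7 Fcase [-0.1 -1.2 -1. ] M [-0.04  0.16 -0.04]
shift [2.9 0.1 9.9]
```

Call:
servo_tool(
  rows=[
    [30, [1, 0, 2.8], [0, 0, 0]],
    [30, [1, 0, 2.8], [0, 0, 0]],
    [30, [1, 0, 2.8], [0, 0, 0]],
    [30, [0, 0, 0], [0, 0, 0]],
    [30, [0, 0, 0], [0, 0, 0]],
  ],
)

```text
clock: 40.15
eef_pos: [495.5, 420.6, 43.4]
tcp_rot: [-3.141, 0.331, 2.006]
contact_force: [0.2, -2.5, -2.5]
opening: 0.456
```

```bash
python3 -c "
from h import *
rep((0,57.5,37))"
```

```text
t 40.15 case [-0.1 58.2 43.4] yaw- 1.579 open 38.9 Fcase [-0.9 -2.3 -2.5] M [-0.12  0.23 -0.07]
shift [1.4 0.1 6.3]
```

Call:
servo_tool(
  rows=[
    [30, [0.2, 0, 2.9], [0, 0, 0]],
    [30, [0.4, 0, 2.4], [0, 0, 0]],
    [30, [0.3, 0, 1.5], [0, 0, 0]],
    [30, [0, 0, 0], [0, 0, 0]],
    [30, [0, 0, 0], [0, 0, 0]],
  ],
)

```text
clock: 40.78
eef_pos: [496.1, 420.6, 39.0]
tcp_rot: [3.14, 0.331, 2.005]
contact_force: [-8.6, -0.1, 16.7]
opening: 0.454
```

```bash
python3 -c "
from h import *
rep((0,57.5,36))"
```

```text
t 40.775 case [ 0.4 57.9 39. ] yaw- 1.578 open 38.8 Fcase [-7.9  3.5 16.7] M [-0.85  1.14 -0.51]
shift [ 0.6 -0.4  2.9]
```

Call:
servo_tool(
  rows=[
    [30, [0, 0, -1], [0, 0, 0]],
    [62, [0, 0, 0], [0, 0, 0]],
    [62, [0, 0, 0], [0, 0, 0]],
    [62, [0, 0, -20], [0, 0, 0]],
    [62, [-10, 0, -45], [0, 0, 0]],
    [62, [-30, 0, -55], [0, 9.5, 0]],
    [62, [0, 0, 0], [0, 9.5, 0]],
    [62, [0, 0, 0], [0, 0, 0]],
  ],
)

```text
clock: 41.78
eef_pos: [497.3, 419.5, 167.0]
tcp_rot: [3.138, -0.001, 2.002]
contact_force: [-0.8, 0.7, -0.2]
opening: 0.729
```

Run:
```python
from h import *
rep();c=shot("w16")
for o in redcap("w16"):
    x,y,w,h=o[1]
    print(o[:2],wc(atz(c,x+w/2,y+h-w/2*.95,72)).round(1))
print("exp",proj(c,[cw((0,y,z)) for y,z in ((-54,72),(54,72),(0,58))]).round(1).tolist())
for t in ("jar","loupe"):
    for cf,m in maskpts("wrist",t): print(t,cf,m.sum(),np.argwhere(m).min(0),np.argwhere(m).max(0))
```

```text
t 41.775 case [  1.1  56.4 167. ] yaw- 1.575 open 62.3 Fcase [-0.5  0.9 -0.2] M [-0.01 -0.   -0.  ]
(922, [262, 0, 68, 19]) [  9.9 190.6  72. ]
(1665, [257, 185, 44, 48]) [ 0.7 55.8 72. ]
(1461, [258, 321, 40, 46]) [  0.3 -52.9  72. ]
exp [[277.7, 349.2], [277.9, 214.6], [277.9, 277.0]]
jar 0.93 2727 [297 253] [364 302]
jar 0.62 2732 [169 251] [231 307]
jar 0.51 7394 [182   5] [273 158]
```

All three items are upright: cap centres are at case (0.7, 55.8) and (0.3, -52.9), and the loupe checked earlier. Next I close the lid.

Call:
servo_tool(
  rows=[
    [55, [0, 0, -44], [0, 0, -10.6]],
    [55, [0, 0, -44], [0, 0, -10.6]],
    [55, [0, 0, -44], [0, 0, -10.6]],
    [55, [0, 0, 0], [0, 0, -10.6]],
    [55, [0, 0, 0], [0, 0, -10.6]],
    [55, [0, 0, 0], [0, 0, -10.6]],
    [55, [0, 0, 0], [0, 0, -10.6]],
    [55, [0, 0, 0], [0, 0, -10.6]],
  ],
)

```text
clock: 42.92
eef_pos: [494.6, 421.8, 295.0]
tcp_rot: [-3.139, -0.002, -2.789]
contact_force: [-0.7, 0.6, -0.5]
opening: 0.639
```

Call:
servo_tool(
  rows=[
    [55, [0, 0, 0], [0, 0, -5.2]],
    [55, [-38.7, -44.1, 0], [0, 0, 0]],
    [55, [-38.7, -44.1, 0], [0, 0, 0]],
    [55, [0, 0, 0], [0, 0, 0]],
    [55, [0, 0, 0], [0, 0, 0]],
  ],
)

```text
clock: 43.55
eef_pos: [602.0, 374.3, 294.8]
tcp_rot: [-3.14, -0.003, -2.706]
contact_force: [-0.0, 0.3, 0.6]
opening: 0.644
```

Run:
```python
from h import *
rep((78.6,-31.8,199.6));c=shot("w17")
print(find("wrist","lid_grip",2),"exp bar px",proj(c,[cw((78.6,-31.8,214.5))]).round())
for cf,m in maskpts("wrist","lid_grip"): print(cf,m.sum(),np.argwhere(m).min(0),np.argwhere(m).max(0))
```

```text
t 43.55 case [ 77.7 -28.1 294.8] yaw- -3.133 open 55.0 Fcase [0.1 0.3 0.6] M [-0.06 -0.02  0.01]
shift [-1.2 -3.6 95.2]
[(0.82, [596.0, 411.0, 191.0]), (0.47, [441.0, 569.0, 9.0])] exp bar px [[277. 219.]]
0.86 20020 [159 193] [256 450]
```

Call:
servo_tool(
  rows=[
    [55, [-1, -3.6, 40], [0, 0, 0.5]],
    [55, [0, 0, 35], [0, 0, 0]],
    [55, [0, 0, 20], [0, 0, 0]],
    [55, [0, 0, 0], [0, 0, 0]],
    [15, [0, 0, 0], [0, 0, 0]],
    [15, [0, 0, 0], [0, 0, 0]],
    [15, [0, 0, 0], [0, 0, 0]],
    [15, [0, 0, 0], [0, 0, 0]],
  ],
  force=50,
)

```text
clock: 44.7
eef_pos: [606.0, 371.9, 203.3]
tcp_rot: [3.14, 0.003, -2.715]
contact_force: [-2.8, 5.3, 6.3]
opening: 0.333
```

Run:
```python
from h import *
rep()
```

```text
t 44.7 case [ 80.3 -31.9 203.3] yaw- -3.142 open 28.5 Fcase [-0.3  6.   6.3] M [0.69 0.37 0.04]
```

Call:
servo_tool(
  rows=[
    [15, [10, 0, -0.5], [0, 0, 0]],
    [15, [16.1, 0, 0.9], [0, 0, 0]],
    [15, [16, 0, 2.5], [0, 0, 0]],
    [15, [15.7, 0, 4], [0, 0, 0]],
    [15, [15.2, 0, 5.5], [0, 0, 0]],
    [15, [14.6, 0, 7], [0, 0, 0]],
    [15, [13.8, 0, 8.3], [0, 0, 0]],
    [15, [13, 0, 9.6], [0, 0, 0]],
  ],
)

```text
clock: 45.7
eef_pos: [501.1, 324.4, 167.2]
tcp_rot: [3.14, 0.003, -2.715]
contact_force: [-6.0, 5.8, 9.7]
opening: 0.326
```

Call:
servo_tool(
  rows=[
    [15, [12, 0, 10.9], [0, 0, 0]],
    [15, [10.9, 0, 12], [0, 0, 0]],
    [15, [9.7, 0, 13], [0, 0, 0]],
    [15, [8.4, 0, 13.8], [0, 0, 0]],
    [15, [7, 0, 14.6], [0, 0, 0]],
    [15, [5.5, 0, 15.2], [0, 0, 0]],
    [15, [0, 0, 0], [0, 0, 0]],
  ],
)

```text
clock: 46.58
eef_pos: [450.1, 301.3, 83.8]
tcp_rot: [3.14, -0.003, -2.716]
contact_force: [-12.2, 6.7, 2.5]
opening: 0.333
```

Run:
```python
from h import *
rep((-96,-32,53))
```

```text
t 46.575 case [-90.8 -31.6  83.8] yaw- -3.143 open 28.5 Fcase [-8.3 11.2  2.5] M [1.17 1.42 0.15]
shift [ 5.1 -0.4 30.9]
```

Call:
servo_tool(
  rows=[
    [15, [3, -0.4, 12], [0, 0, 0]],
    [15, [2, 0, 12], [0, 0, 0]],
    [15, [0.5, 0, 6], [0, 0, 0]],
    [15, [0, 0, 2], [0, 0, 0]],
    [15, [0, 0, 0], [0, 0, 0]],
  ],
)

```text
clock: 47.2
eef_pos: [444.5, 298.6, 52.0]
tcp_rot: [3.14, -0.005, -2.716]
contact_force: [-15.7, 9.4, 1.4]
opening: 0.331
```

Run:
```python
from h import *
rep((-96,-32,51.6))
```

```text
t 47.2 case [-97.1 -31.7  52. ] yaw- -3.143 open 28.3 Fcase [-10.4  15.1   1.4] M [ 1.52  1.98 -0.07]
shift [-1.1 -0.3  0.4]
```

Call:
servo_tool(
  rows=[
    [15, [-1, 0, 2], [0, 0, 0]],
    [15, [0, 0, 2], [0, 0, 0]],
    [15, [0, 0, 0], [0, 0, 0]],
  ],
)

```text
clock: 47.58
eef_pos: [444.0, 298.4, 47.7]
tcp_rot: [3.14, -0.008, -2.716]
contact_force: [-19.5, 8.7, 2.3]
opening: 0.333
```

Run:
```python
from h import *
rep((-96,-32,51.6))
```

```text
t 47.575 case [-97.6 -31.7  47.7] yaw- -3.143 open 28.5 Fcase [-14.2  16.    2.3] M [1.54 2.58 0.19]
shift [-1.6 -0.3 -3.9]
```

Call:
servo_tool(
  rows=[
    [15, [4, 1.5, 0], [0, 0, 0]],
    [15, [0, 0, 2], [0, 0, 0]],
    [15, [0, 0, 2], [0, 0, 0]],
    [15, [0, 0, 0], [0, 0, 0]],
  ],
)

```text
clock: 48.08
eef_pos: [443.7, 298.5, 44.4]
tcp_rot: [3.141, -0.001, -2.716]
contact_force: [-6.5, 1.7, 1.0]
opening: 0.333
```

Run:
```python
from h import *
rep((-96,-32,51.6));c=shot("w18")
print(proj(c,[cw((-96,y,66.5)) for y in (-47,-17)]+[cw((-70,y,86.5)) for y in (-90,90)]+[cw((-96,y,60)) for y in (-47,-17)]).round(1).tolist())
print(find("wrist","case_lid",2,True),find("top","case_lid",2,True))
```

```text
t 48.075 case [-97.8 -31.5  44.4] yaw- -3.143 open 28.4 Fcase [-5.2  4.2  1. ] M [ 0.61  0.58 -0.06]
shift [-1.8 -0.5 -7.2]
[[241.4, 310.4], [321.8, 310.3], [114.9, 406.4], [623.2, 400.8], [243.1, 301.1], [320.1, 301.0]]
[(0.89, [462.0, 302.0, 72.0])] [(0.68, [546.0, 374.0, 89.0])]
```

Call:
servo_tool(
  rows=[
    [55, [0, 0, 0], [0, 0, 0]],
    [55, [0, 0, 0], [0, 0, 0]],
    [55, [0, 0, -40], [0, 0, 0]],
    [55, [0, 0, -50], [0, 0, 0]],
    [55, [0, 0, -50], [0, 0, 0]],
    [55, [0, 0, 0], [0, 0, 0]],
    [55, [0, 0, 0], [0, 0, 0]],
  ],
)

```text
clock: 49.2
eef_pos: [444.2, 298.3, 184.1]
tcp_rot: [-3.141, -0.0, -2.715]
contact_force: [-0.2, 0.2, -0.7]
opening: 0.642
```

Run:
```python
from h import *
rep();c=shot("w19")
w=cv2.resize(cv2.imread("pics/w19.png"),None,fx=1.42,fy=1.42,interpolation=3)
def lid(P,th):
    x,z=P[0]-70,P[2]-48.5;return cw((70+x*np.cos(th)+z*np.sin(th),P[1],48.5-x*np.sin(th)+z*np.cos(th)))
for th,col in ((0,(255,0,255)),(.1,(0,255,0))):
    for L in ([(-70,-90,86.5),(-70,90,86.5),(70,90,86.5),(70,-90,86.5)],[(-102,-47,66.5),(-102,-17,66.5),(-90,-17,66.5),(-90,-47,66.5)],[(-48,50,98),(-48,71,98),(-42,71,98),(-42,50,98)]):
        cv2.polylines(w,[(proj(c,np.array([lid(p,th) for p in L]))*1.42).round().astype(int)],True,col,1)
    print(th,proj(c,np.array([lid(p,th) for p in [(-70,-90,86.5),(-70,90,86.5)]])).round(1).tolist())
cv2.imwrite("pics/w19c.png",w)
```

```text
t 49.2 case [-97.5 -31.9 184.1] yaw- -3.142 open 54.9 Fcase [-0.1  0.3 -0.7] M [-0.04  0.01 -0.03]
0 [[199.2, 246.3], [455.8, 246.0]]
0.1 [[195.4, 260.7], [463.8, 260.3]]
```

View pics/w19c.png

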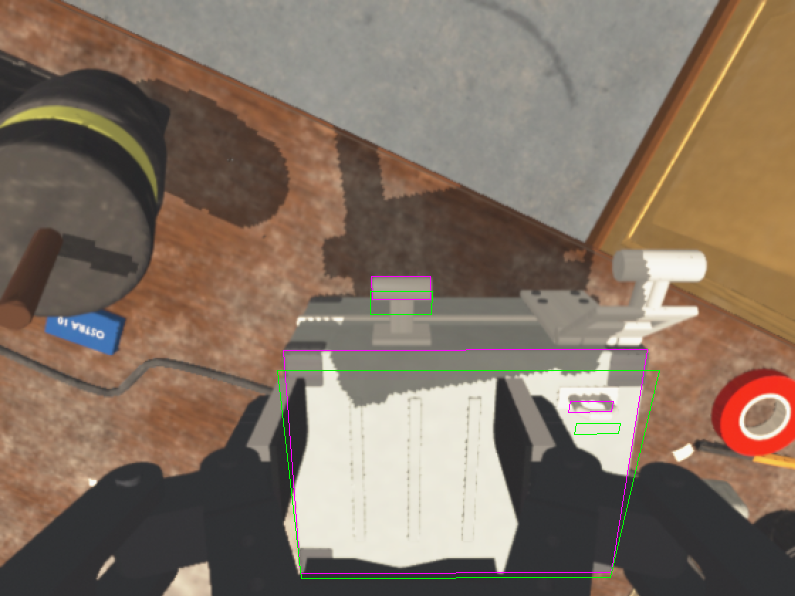

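The lid's edges, grip bar and catch lie on the magenta shut outline, within about 0.01 rad, so the lid is shut. The hasp bar is at (660,266), still leaning to the front. Next I locate its angle.

Run:
```python
from h import *
c=get_calibration("wrist")
B=lambda th:np.array([-79+66*np.cos(th)-14*np.sin(th),62,90.5+66*np.sin(th)+14*np.cos(th)])
for th in (1.9,2.0,2.1,2.2,2.3): print(th,B(th).round(1),(proj(c,cw(B(th)))*1.42).round(0).tolist())
th=np.linspace(2.12,0,9);P=np.array([B(t) for t in th]);d=np.diff(P,axis=0);print(np.c_[th[1:],-d[:,0],-d[:,2]].round(1).tolist())
```

```text
1.9 [-113.6   62.   148.4] [[664.0, 308.0]]
2.0 [-119.2   62.   144.7] [[662.0, 290.0]]
2.1 [-124.4   62.   140.4] [[658.0, 273.0]]
2.2 [-129.2   62.   135.6] [[654.0, 257.0]]
2.3 [-133.4   62.   130.4] [[649.0, 243.0]]
[[1.9, -14.4, -10.4], [1.6, -16.7, -6.3], [1.3, -17.7, -1.7], [1.1, -17.6, 3.0], [0.8, -16.2, 7.5], [0.5, -13.6, 11.5], [0.3, -10.2, 14.6], [0.0, -6.0, 16.8]]
```

Call:
servo_tool(
  rows=[
    [55, [14.5, 47.2, 0], [0, 0, 0]],
    [55, [14.5, 47.2, 0], [0, 0, 0]],
    [55, [0, 0, 0], [0, 0, 0]],
    [55, [0, 0, 30], [0, 0, 0]],
    [55, [0, 0, 26.5], [0, 0, 0]],
    [55, [0, 0, 0], [0, 0, 0]],
    [55, [0, 0, 0], [0, 0, 0]],
  ],
)

```text
clock: 50.12
eef_pos: [379.3, 372.3, 128.1]
tcp_rot: [-3.141, -0.0, -2.716]
contact_force: [0.1, -0.5, 1.0]
opening: 0.642
```

Run:
```python
from h import *
rep((-126.5,62.5,127.5))
```

```text
t 50.125 case [-125.9   62.3  128.1] yaw- -3.143 open 54.8 Fcase [-0.1 -0.5  1. ] M [ 0.03 -0.   -0.  ]
shift [0.6 0.2 0.6]
```

Call:
servo_tool(
  rows=[
    [15, [0, 0, 0], [0, 0, 0]],
    [15, [0, 0, 0], [0, 0, 0]],
    [15, [0, 0, 0], [0, 0, 0]],
    [15, [0, 0, 0], [0, 0, 0]],
  ],
  force=40,
)

```text
clock: 50.62
eef_pos: [378.8, 372.4, 128.3]
tcp_rot: [-3.142, -0.0, -2.715]
contact_force: [-2.0, -3.1, 4.1]
opening: 0.34
```

Call:
servo_tool(
  rows=[
    [15, [-14.4, 0, -10.4], [0, 0, 0]],
    [15, [-16.7, 0, -6.3], [0, 0, 0]],
    [15, [-17.7, 0, -1.7], [0, 0, 0]],
    [15, [-17.6, 0, 3], [0, 0, 0]],
    [15, [-16.2, 0, 7.5], [0, 0, 0]],
    [15, [-13.6, 0, 11.5], [0, 0, 0]],
    [15, [-10.2, 0, 14.6], [0, 0, 0]],
    [15, [-5, 0, 12], [0, 0, 0]],
  ],
)

```text
clock: 51.62
eef_pos: [484.3, 420.4, 99.2]
tcp_rot: [3.141, 0.008, -2.715]
contact_force: [7.5, -1.2, 8.2]
opening: 0.333
```

Run:
```python
from h import *
rep((-13,62,93))
```

```text
t 51.625 case [-10.4  62.6  99.2] yaw- -3.142 open 28.4 Fcase [ 6.4 -4.2  8.2] M [-0.17 -0.82 -0.  ]
shift [ 2.6 -0.6  6.2]
```

Call:
servo_tool(
  rows=[
    [15, [1, 0, 3], [0, 0, 0]],
    [15, [0.5, 0, 2.5], [0, 0, 0]],
    [15, [0, 0, 1], [0, 0, 0]],
    [15, [0, 0, 0], [0, 0, 0]],
  ],
)

```text
clock: 52.12
eef_pos: [485.2, 420.7, 94.4]
tcp_rot: [3.14, 0.013, -2.714]
contact_force: [15.6, 0.4, 9.9]
opening: 0.334
```

Run:
```python
from h import *
rep((-13,62,93))
```

```text
t 52.125 case [-9.5 62.6 94.4] yaw- -3.141 open 28.5 Fcase [14.4 -6.1  9.9] M [-0.14 -2.14  0.19]
shift [ 3.5 -0.6  1.4]
```

Call:
servo_tool(
  rows=[
    [50, [0, 0, 0], [0, 0, 0]],
    [50, [0, 0, 0], [0, 0, 0]],
    [50, [0, 0, -30], [0, 0, 0]],
    [0, [0, 0, -10], [0, 0, 0]],
    [0, [0, 0, 0], [0, 0, 0]],
    [0, [0, 0, 0], [0, 0, 0]],
    [0, [0, 0, 0], [0, 0, 0]],
    [0, [0, 0, 0], [0, 0, 0]],
  ],
)

```text
clock: 53.12
eef_pos: [478.7, 417.8, 130.6]
tcp_rot: [-3.141, -0.001, -2.715]
contact_force: [0.0, 0.1, 0.4]
opening: -0.007
```

Run:
```python
from h import *
rep((-13,62,116))
c=shot("w20")
print(find("wrist","hasp",2))
for cf,m in maskpts("wrist","hasp"): print(cf,m.sum(),np.argwhere(m).min(0),np.argwhere(m).max(0))
B=lambda th,y:cw(np.array([-79+66*np.cos(th)-14*np.sin(th),y,90.5+66*np.sin(th)+14*np.cos(th)]))
for th in (0,.1,.2): print(th,proj(c,[B(th,47),B(th,77)]).round(1).tolist())
```

```text
t 53.125 case [-16.6  62.6 130.6] yaw- -3.142 open -0.6 Fcase [0.1 0.1 0.4] M [0.03 0.02 0.04]
shift [-3.6 -0.6 14.6]
[(0.56, [450.0, 404.0, 100.0])]
0.77 8470 [112 240] [273 323]
0 [[251.2, 259.2], [311.6, 259.2]]
0.1 [[250.0, 261.8], [312.7, 261.8]]
0.2 [[248.8, 263.1], [313.9, 263.1]]
```

Call:
servo_tool(
  rows=[
    [0, [-3.6, -0.6, 10], [0, 0, 0]],
    [0, [0, 0, 5], [0, 0, 0]],
    [0, [0, 0, 3], [0, 0, 0]],
    [0, [0, 0, 2], [0, 0, 0]],
    [0, [0, 0, 2], [0, 0, 0]],
    [0, [0, 0, 0], [0, 0, 0]],
    [0, [0, 0, 0], [0, 0, 0]],
  ],
)

```text
clock: 54.15
eef_pos: [482.5, 419.0, 110.2]
tcp_rot: [3.142, 0.0, -2.715]
contact_force: [-1.7, -1.8, 7.3]
opening: 0.001
```

Run:
```python
from h import *
rep()
```

```text
t 54.15 case [-12.6  62.1 110.2] yaw- -3.142 open 0.1 Fcase [-2.3 -0.9  7.3] M [-0.32  0.31  0.02]
```

Call:
servo_tool(
  rows=[
    [0, [0, 0, 2], [0, 0, 0]],
    [0, [0, 0, 1], [0, 0, 0]],
    [0, [0, 0, 0], [0, 0, 0]],
  ],
)

```text
clock: 54.52
eef_pos: [482.8, 419.2, 109.4]
tcp_rot: [3.141, 0.001, -2.715]
contact_force: [-6.7, -6.7, 26.7]
opening: 0.002
```

Call:
servo_tool(
  rows=[
    [0, [0, 0, -30], [0, 0, 0]],
    [0, [0, 0, -50], [0, 0, 0]],
    [0, [0, 0, -60], [0, 0, 0]],
    [0, [0, 0, 0], [0, 0, 0]],
    [0, [0, 0, 0], [0, 0, 0]],
  ],
)

```text
clock: 55.15
eef_pos: [482.1, 418.7, 246.0]
tcp_rot: [-3.142, -0.0, -2.715]
contact_force: [-0.7, -0.1, -1.4]
opening: -0.002
```

Run:
```python
from h import *
rep();c=shot("w21");cam=np.array(grab_frame("top"));cv2.imwrite("pics/t3.png",cam)
def lid(P,th=0): return cw(P)
print({t:find("wrist",t,2) for t in ("hasp","case_lid","eraser","blade_box","red_tape","frame_counter")})
for cf,m in maskpts("wrist","hasp"): print(cf,m.sum(),np.argwhere(m).min(0),np.argwhere(m).max(0))
B=lambda th,y:cw(np.array([-79+66*np.cos(th)-14*np.sin(th),y,90.5+66*np.sin(th)+14*np.cos(th)]))
for th in (0,.1,.2): print(th,proj(c,[B(th,47),B(th,77)]).round(1).tolist(),proj(c,[cw((-79,62,90.5))]).round(1).tolist())
b=cv2.imread("pics/b.png");d=np.abs(b.astype(int)-cam).max(2);print("changed px at jar spots",d[185:200,222:237].mean(),d[165:180,268:280].mean())
w=cv2.resize(cv2.imread("pics/w21.png"),None,fx=1.42,fy=1.42);a=[B(0,47),B(0,77)]
cv2.polylines(w,[(proj(c,np.array([cw(p) for p in [(-70,-90,86.5),(-70,90,86.5),(70,90,86.5),(70,-90,86.5)]]))*1.42).astype(int)],True,(255,0,255),1)
cv2.line(w,*[tuple((proj(c,p)[0]*1.42).astype(int).tolist()) for p in a],(255,0,255),1)
cv2.imwrite("pics/w21c.png",w)
```

```text
t 55.15 case [-13.1  62.  246. ] yaw- -3.142 open -0.1 Fcase [-0.7  0.2 -1.4] M [ 0.02 -0.04 -0.02]
{'hasp': [(0.96, [448.0, 403.0, 92.0])], 'case_lid': [(0.63, [513.0, 351.0, 86.0]), (0.5, [568.0, 151.0, 9.0])], 'eraser': [], 'blade_box': [(0.65, [525.0, 568.0, 24.0])], 'red_tape': [(0.68, [436.0, 565.0, 9.0])], 'frame_counter': [(0.56, [525.0, 568.0, 23.0])]}
0.94 3561 [ 99 256] [199 308]
0 [[263.2, 192.1], [301.3, 192.1]] [[282.3, 104.7]]
0.1 [[262.8, 192.1], [301.8, 192.1]] [[282.3, 104.7]]
0.2 [[262.3, 191.2], [302.2, 191.2]] [[282.3, 104.7]]
changed px at jar spots 36.044444444444444 23.805555555555557
```

Run:
```python
from h import *
for n in ("b","t3"):
    im=cv2.imread("pics/%s.png"%n).astype(int)[150:240,90:320];m=((im[...,0]-im[...,2]>25)&(im[...,0]>im[...,1]+8)).astype(np.uint8)
    k,l,s,ce=cv2.connectedComponentsWithStats(m);print(n,[(int(s[i,4]),(ce[i]+[90,150]).round(1).tolist()) for i in range(1,k) if s[i,4]>8])
c=get_calibration("wrist");im=cv2.imread("pics/w21.png").astype(int);m=((im[...,0]-im[...,2]>60)).astype(np.uint8)
k,l,s,ce=cv2.connectedComponentsWithStats(m);print([(int(s[i,4]),atz(c,*ce[i],9).round().tolist()) for i in range(1,k) if s[i,4]>80])
c1=__import__("pickle").load(open("c1.pkl","rb"));im=cv2.imread("pics/w1.png").astype(int);m=((im[...,0]-im[...,2]>60)).astype(np.uint8)
k,l,s,ce=cv2.connectedComponentsWithStats(m);print([(int(s[i,4]),atz(c1,*ce[i],9).round().tolist()) for i in range(1,k) if s[i,4]>80])
print({(cam,t):find(cam,t,3,True) for cam in ("top","scene") for t in ("jar","loupe")})
```

```text
b [(89, [251.8, 194.9]), (28, [307.4, 231.2])]
t3 [(89, [251.8, 195.0]), (28, [307.4, 231.2])]
[(236, [569.0, 146.0, 9.0]), (233, [671.0, 667.0, 9.0])]
[(770, [571.0, 128.0, 9.0]), (468, [671.0, 618.0, 9.0])]
{('top', 'jar'): [(0.58, [518.0, 349.0, 86.0])], ('top', 'loupe'): [], ('scene', 'jar'): [(0.66, [503.0, 355.0, 86.0])], ('scene', 'loupe'): []}
```

```bash
python3 -c "
from rig import *
print(sign_off())"
```

```text
the job is handed in; nothing more can be done
None
```

The job is done and handed in at about 55 s. I swung the hasp off to about 2.14 rad and raised the lid to about 1.5 rad. I then stood jar_1 in bore 1, the loupe in bore 2 and jar_2 in bore 3. Finally I closed the lid and swung the hasp back down over the catch.

**What went wrong and was mended**
- **jar_1:** it first leaned about 13° in bore 1. I re-pinched it by the cap, straightened it and reseated it.
- **jar_2:** it first caught on the rim of bore 3. I re-tilted it and lowered it again.
- **Lid closing:** the fingers slipped on the grip bar at the end, but the lid was already shut.

**Last checks**
- **Jars and loupe:** the jar caps measured within about 2 mm of their bore centres and upright. The loupe was last seen upright in bore 2 before jar_2 went in. In the later picture the detector did not report it.
- **Lid:** it lay on the projected shut outline, within about 0.01 rad.
- **Hasp:** I pressed the bar with about 27 N against a hard stop at 109–110 mm. Fully down should read 110.5 mm.
- **Bench:** the cameras reported no jar or loupe left behind the torch or organiser, and the blade box had not moved in the top view. The wrist-camera estimate of the blade box disagreed by about 18 mm, but the box may have been cut off at the edge of that picture. The other bystanders were not compared before and after.
- **Final picture:** I could not view it because the 16-picture limit was reached, so the final state was checked by numbers only.

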